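# Set the seasonings out on the display risers by height

### The job

Pick out the three seasonings standing at the front of the worktop and set each one upright on its own wooden riser, the taller the higher: the brown pepper mill on the highest riser, the green-lidded spice jar on the middle one and the small salt shaker on the lowest, each in the middle of the round cork inlay. Leave the honey jar and the flat tin where they are.

Things in the scene. Friction and masses are not known exactly. Their poses are not given: they have to be found in the camera images.
- mill_mid (a point): brown turned-wood pepper mill, 170 mm tall, loose, round, standing upright at the front of the worktop (not one that may show far back by the wall); 58 mm across at the foot, it grips as a smooth taper down to 48 mm at 120 mm above the foot, then a round head 50 mm across at 141 mm, narrowing above 150 mm to a 12 mm knob at the top; grip it at 115 to 140 mm above the foot. About 0.18 kg. The point lies on its axis half-way up, 85 mm above its foot; z is its upright axis
- spice_jar_mid (a point): round glass spice jar with a green lid, 106 mm tall, 44 mm across (lid 45 mm, the top 20 mm), about 0.11 kg, loose, standing upright. The point lies on its axis half-way up, 53 mm above its foot; z is its upright axis
- shaker_mid (a point): round salt shaker of clear glass with a domed grey cap, 90 mm tall, 44 mm across at its widest, loose, standing upright. It is gripped on the glass up to 70 mm above its foot; the cap is 34 mm across. About 0.1 kg. The point lies on its axis half-way up, 45 mm above its foot; z is its upright axis
- riser_high_top (a point): the highest (and widest) of three square risers of pale wood with a round cork inlay: 90 mm high, 106 x 106 mm from above, cork 84 mm across; fixed, turned up to 0.25 rad. The point is the centre of the cork on the top face; z is up, x and y run along the square's edges. Keep the arm clear of the wall cabinets behind: fronts at x = 0.60 m (knobs 0.57), underside 0.45 m up
- riser_mid_top (a point): the middle one of three square risers of pale wood with a round cork inlay: 55 mm high, 92 x 92 mm from above, cork 74 mm across; fixed, turned up to 0.25 rad. The point is the centre of the cork on the top face; z is up, x and y run along the square's edges
- riser_low_top (a point): the lowest (and smallest) of three square risers of pale wood with a round cork inlay: 20 mm high, 78 x 78 mm from above, cork 64 mm across; fixed, turned up to 0.25 rad. The point is the centre of the cork on the top face; z is up, x and y run along the square's edges
- honey_mid (a point): honey jar with a red lid, 65 mm across and 100 mm tall, loose; to be left alone. The point lies on its axis half-way up, 50 mm above its foot
- tin_mid (a point): low flat round tin, 86 mm across and 40 mm high, loose; to be left alone. The point lies on its axis half-way up, 20 mm above its foot
Mind the look-alikes: they are no part of the job. Leave any pink look-alike of the part that bears mill_mid alone.

How it is judged:
At the end, for the whole second after the job is handed in: The pepper mill stands on the highest riser, the spice jar on the middle one and the salt shaker on the lowest: each axis within 15 mm of the centre of the cork, the foot on the top face (6 mm), upright within 0.15 rad and at rest (horizontal distance between mill_mid and riser_high_top below 0.015 m and z of mill_mid in the frame of riser_high_top between 0.079 and 0.091 m and angle between each of mill_mid, spice_jar_mid, shaker_mid's own z axis and vertical below 0.15 rad and linear speed of each of mill, spice_jar, shaker below 0.02 m/s and angular speed of each of mill, spice_jar, shaker below 0.2 rad/s and horizontal distance between spice_jar_mid and riser_mid_top below 0.015 m and z of spice_jar_mid in the frame of riser_mid_top between 0.047 and 0.059 m and horizontal distance between shaker_mid and riser_low_top below 0.015 m and z of shaker_mid in the frame of riser_low_top between 0.039 and 0.051 m); the robot touches nothing.
It fails at once if the honey jar is shifted by more than 30 mm or tipped over (distance of honey_mid from where it was at the start of the episode above 0.03 m or angle between honey_mid's own z axis and vertical above 0.5 rad).
It fails at once if the flat tin is shifted by more than 30 mm or tipped over (distance of tin_mid from where it was at the start of the episode above 0.03 m or angle between tin_mid's own z axis and vertical above 0.5 rad).
It also fails if it takes over 83 s, if anything falls off the work surface, if the arm or the gripper's body presses on something with over 40 N, if the wrist force passes 120 N, or if a joint passes its speed limit or range.

### The arm

A 7-joint arm with a two-finger parallel gripper is mounted at the origin on a cart in front of the work surface, level with it; the furniture and walls round the work are solid. World frame = base frame: x ahead of the robot, y to its left, z up, the work surface at z = 0. Lengths are in m, angles in rad, forces in N, time in s.
With the tool pointing down it reaches from about 0.425 to 0.825 m from the base axis. Payload 3.6 kg.
Tool frame: the origin (TCP) lies where the fingers leave the gripper's body, on its centre line; the fingertips stand 84 mm ahead of it and the grasp point (between the pads) lies 65 mm ahead of it; z points along the fingers, x is the direction in which the jaws open and shut, and the axes are right-handed (so a half turn about z gives the same grasp; the last joint's range is limited). The gripper opens to 93 mm and grips with 3 to 60 N. Pads are 15 mm wide; open, the fingers measure 128 mm over their backs; the gripper's body (75 mm by 188 mm) begins 65 mm behind the grasp point.
Start: joints at [1.284, 0.615, -0.013, 1.423, 0.008, 1.103, -0.04], TCP at [0.168, -0.628, 0.303] pointing down, gripper open.
Joint ranges: [-3.12, 3.12], [-0.3, 2.06], [-1.34, 1.32], [0.26, 2.42], [-1.36, 4.5], [0.01, 1.98], [-2.84, 2.84]. Speed limits (rad/s): [2.79, 2.79, 3.14, 3.14, 3.14, 3.14, 3.14].

### API

Orientations are given as a 3x3 rotation matrix whose columns are the frame's x, y, z axes.
In Python, from station import robot, camera, finder gives the robot as it stands.
- The arm moves only by the tool servo_tool, never from a script. Its argument "increments" is a list of rows, each an object with "dp": the shift along the world's x, y, z in cm, a list of three; "delta_rot": the turn, a rotation vector about the world's x, y, z in degrees, a list of three. A call has 1 to 12 rows; each row shifts and turns the commanded pose from where the row before left it; what a row does not reach is not made up. A row lasts 1/12 s, in which the tool goes at most 41.7 mm and 7.16 degrees, less where a joint would pass 70% of its speed; a pose out of reach is approached as far as the arm can. A call is refused whole if a number of a shift passes 4.17 or a number of a turn 7.16, either way. A call with a gripper value outside its range is refused whole. "fingers" is the opening, from 0 (shut) to 1 (fully open), set as the call begins (left out, the last holds). The fingers move at their own pace and stop on an object; "force" is the grip in N (left out, the last holds). Time passes only in rows, so rows that do not move let the fingers close. It gives the time, the measured TCP pose, the force and the opening at its end, in the units of the state.
- robot.get_state(): the state, without advancing time (a new reading comes with each control period).
- camera(name): name is "scene" or "side" or "wrist"; returns a dict with "img" (480x640x3 uint8, blue, green, red), "K" (3x3 intrinsics, pixels), "world_from_camera" (4x4, takes a point from camera to world coordinates); the wrist camera has in their place "hand_eye" (4x4, takes a point from camera to tool coordinates, whose origin is the TCP and whose axes are the tool frame's). Camera axes: x right, y down, z forward; pixel columns grow to the right and rows downward; lengths in m; the calibration is good to about 2 mm. A picture is of the moment at which its call begins: read the wrist's pose just before it. There is no depth.
- robot.hand_in(): hands the job in, once; it reports no verdict.
Trained networks look in a picture, given as the dict that the camera call returned (one of the last four; its "shot" number tells which), for a name from the list of things; names that differ only in an ending like _2 or _b are one class to them, and where a whole thing is asked for, a point or a joint stands for the part that bears it (a point fixed in the world has none). Each returns a list of dicts, best first, with "conf" (0 to 1); they miss things now and then, are a little off and sometimes report something else, mostly with a low value. They report only what shows in the picture. A call takes as long as a camera call. They do not tell look-alikes from the thing itself.
- finder.find_in(picture, thing): "position" ([column, row] in pixels, amid what is visible of it).
- finder.landmark_of(picture, thing): "position" ([column, row] in pixels: a listed point, or the origin of a listed thing).
The state is a dict: "time": time; "joints": joint angles; "qd": joint speeds; "joint_efforts": joint torques, N m; "ee_pos": TCP position; "tcp_rot": TCP orientation; "wrist_force": force on the tool from outside, world axes, zero at the start; "moment": the same for the moment, N m; "opening": finger opening in m.
Only numpy, scipy, OpenCV 4.12 (cv2) and the standard library are available. Lean on these libraries where they do the work, as an engineer would, in place of code of your own. Each camera call takes 0.05 s, during which the arm holds its last target.

## Working session

There is one attempt and no reset: what is moved stays moved. The work goes in short steps, Python scripts to look and compute and a tool call to move; the robot and the scene stay as the last step left them, time stands still between calls to the robot, and variables do not carry over. Pictures are saved under pics/ and viewed, and the job is handed in when it is done.

Besides the shell and the picture viewer there is one more tool, called after "Call:" by a JSON object that holds its "name" and its "arguments". servo_tool: Moves the arm, as the interface text tells. Its arguments: {"type":"object","properties":{"increments":{"type":"array"},"fingers":{"type":"number"},"force":{"type":"number"}},"required":["increments"]}

```bash
ls; mkdir -p pics
cat > h.py <<'E'
import numpy as np, cv2, json
from station import robot, camera, finder
E
python3 - <<'E'
from h import *
s=robot.get_state(); print({k:(np.round(v,3).tolist()) for k,v in s.items()})
for n in ("scene","side"):
    p=camera(n); cv2.imwrite(f"pics/{n}0.png",p["img"]); print(n,p["shot"],p["K"],p["world_from_camera"])
    np.savez(f"{n}0.npz",K=p["K"],T=p["world_from_camera"])
    for t in "mill_mid spice_jar_mid shaker_mid riser_high_top riser_mid_top riser_low_top honey_mid tin_mid".split():
        print(t,[(np.round(d["position"],1).tolist(),round(d["conf"],2)) for d in finder.landmark_of(p,t)])
print(robot.get_state()["time"])
E
```

```text
pics
{'time': 0.0, 'joints': [1.283, 0.616, -0.013, 1.425, 0.008, 1.103, -0.04], 'qd': [-0.002, 0.001, -0.0, -0.001, -0.002, -0.001, -0.001], 'joint_efforts': [0.001, -45.894, 0.209, -16.575, -0.061, 0.021, 0.0], 'ee_pos': [0.167, -0.627, 0.302], 'tcp_rot': [[0.258, -0.966, -0.001], [-0.966, -0.258, 0.002], [-0.003, 0.0, -1.0]], 'wrist_force': [0.224, 0.081, -0.124], 'moment': [0.008, 0.02, -0.037], 'opening': 0.093}
scene 1 [[548.43170736   0.         319.9236238 ]
 [  0.         548.43170736 232.99668495]
 [  0.           0.           1.        ]] [[ 0.35191958 -0.78350548  0.51212476 -0.31516401]
 [-0.93602452 -0.29266007  0.19546914 -0.3098489 ]
 [-0.00327268 -0.54815075 -0.83637315  1.39866776]
 [ 0.          0.          0.          1.        ]]
mill_mid [([317.6, 264.4], 0.93), ([344.6, 276.6], 0.91), ([347.0, 241.3], 0.61), ([270.5, 264.7], 0.6)]
spice_jar_mid []
shaker_mid [([296.0, 240.8], 0.65)]
riser_high_top [([190.6, 214.3], 0.85)]
riser_mid_top [([235.1, 220.6], 0.9)]
riser_low_top [([293.0, 242.0], 0.41)]
honey_mid [([394.7, 235.3], 0.72)]
tin_mid [([295.3, 201.3], 0.9
[... 156 characters left out ...]
7266844  0.21570386  0.18800655]
 [-0.27628325  0.59157674 -0.75743285  1.04169799]
 [ 0.00317937 -0.78754211 -0.61625264  0.92595762]
 [ 0.          0.          0.          1.        ]]
mill_mid [([327.9, 215.7], 0.88), ([359.6, 241.4], 0.69), ([376.6, 220.5], 0.65), ([372.7, 274.1], 0.61), ([395.2, 193.4], 0.59), ([296.8, 368.6], 0.32)]
spice_jar_mid [([351.9, 199.1], 0.89)]
shaker_mid [([323.9, 272.4], 0.57)]
riser_high_top [([297.3, 373.3], 0.77), ([249.2, 288.3], 0.25)]
riser_mid_top [([296.2, 331.9], 0.57), ([353.0, 197.8], 0.53)]
riser_low_top [([375.0, 180.2], 0.89)]
honey_mid [([301.1, 197.3], 0.83), ([328.6, 216.5], 0.2)]
tin_mid [([248.2, 288.2], 0.95), ([373.6, 175.4], 0.35)]
0.9
```

View pics/scene0.png

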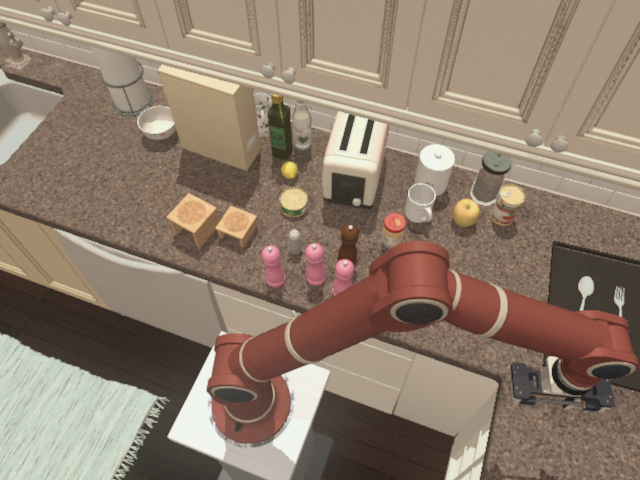

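View pics/side0.png

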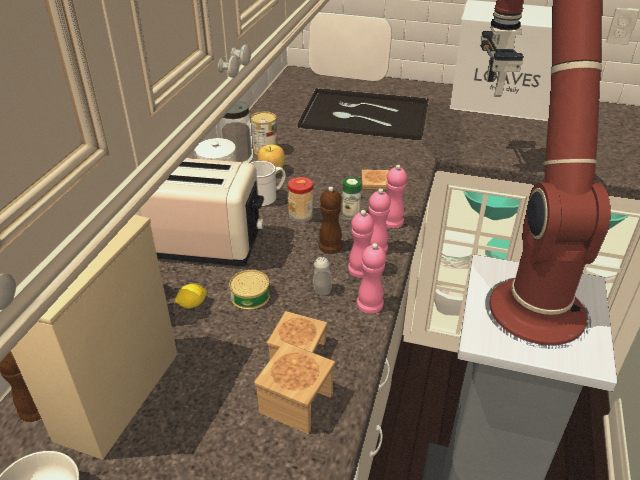

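Run:
```python
import cv2
a=cv2.imread('pics/scene0.png')[160:340,150:450]; cv2.imwrite('pics/sc_z.png',cv2.resize(a,None,fx=2.66,fy=2.66,interpolation=cv2.INTER_CUBIC))
a=cv2.imread('pics/side0.png')[130:410,200:460]; cv2.imwrite('pics/si_z.png',cv2.resize(a,None,fx=2.1,fy=2.1,interpolation=cv2.INTER_CUBIC))
```

```text
(no output)
```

View pics/sc_z.png

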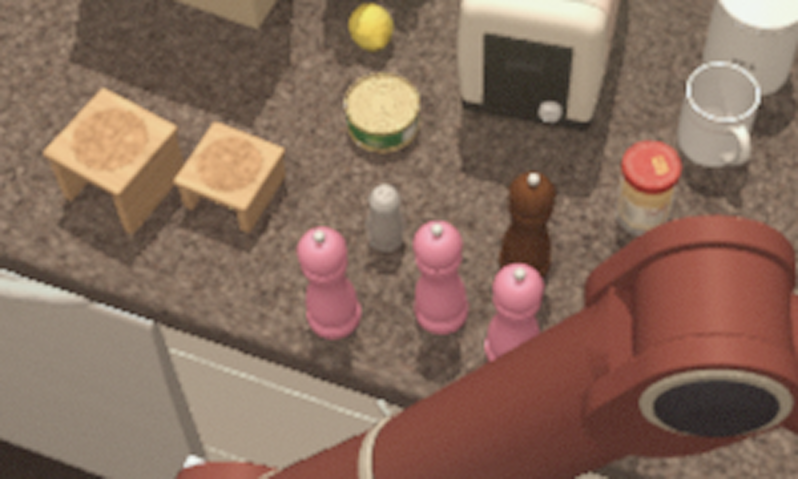

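View pics/si_z.png

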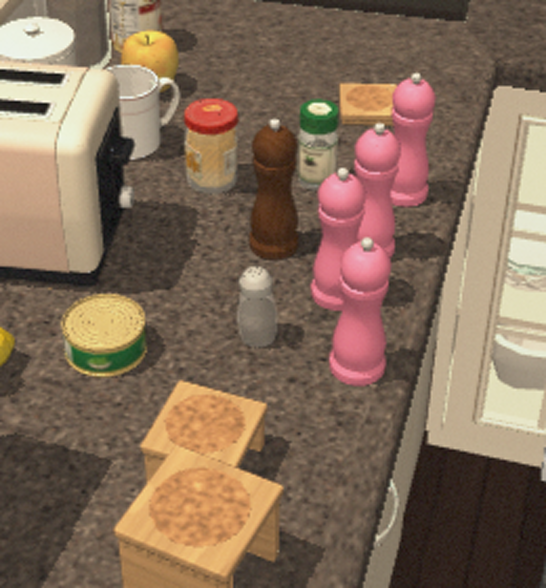

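```bash
cat >> h.py <<'E'
def ray(K,T,uv):
    d=T[:3,:3]@np.linalg.solve(np.asarray(K),[uv[0],uv[1],1.]); return T[:3,3],d/np.linalg.norm(d)
def plane(K,T,uv,z):
    o,d=ray(K,T,uv); return o+d*(z-o[2])/d[2]
def tri(rs):
    A=np.zeros((3,3));b=np.zeros(3)
    for o,d in rs:
        P=np.eye(3)-np.outer(d,d);A+=P;b+=P@o
    x=np.linalg.solve(A,b); return x,[1000*np.linalg.norm((np.eye(3)-np.outer(d,d))@(x-o)) for o,d in rs]
def load(n):
    z=np.load(n+".npz"); return z["K"],z["T"]
E
python3 - <<'E'
from h import *
S=load("scene0");D=load("side0")
pts=dict(mill=((347,241.3),(327.9,215.7),.085),shaker=((296,240.8),(323.9,272.4),.045),high=((190.6,214.3),(297.3,373.3),.09),mid=((235.1,220.6),(296.2,331.9),.055),honey=((394.7,235.3),(301.1,197.3),.05),tin=((295.3,201.3),(248.2,288.2),.02),jar=(None,(351.9,199.1),.053),low=(None,(375,180.2),.02),
pinkA=((270.5,264.7),(372.7,274.1),.085),pinkB=((317.6,264.4),(359.6,241.4),.085),pinkC=((344.6,276.6),(376.6,220.5),.085),pinkD=(None,(395.2,193.4),.085))
np.set_printoptions(precision=3,suppress=True)
for k,(a,b,z) in pts.items():
    if a: x,e=tri([ray(*S,a),ray(*D,b)]); print(k,x,np.round(e,1),plane(*S,a,z)[:2],plane(*D,b,z)[:2])
    else: print(k,plane(*D,b,z))
E
```

```text
mill [ 0.487 -0.086  0.092] [1.5 1.5] [ 0.49  -0.085] [ 0.491 -0.096]
shaker [0.459 0.061 0.049] [2.5 2.5] [0.464 0.062] [0.457 0.059]
high [0.417 0.376 0.085] [0.6 0.6] [0.415 0.373] [0.415 0.38 ]
mid [0.459 0.256 0.056] [1. 1.] [0.461 0.256] [0.458 0.255]
honey [ 0.588 -0.203  0.047] [4.8 4.8] [ 0.58  -0.203] [ 0.591 -0.202]
tin [0.612 0.126 0.019] [1.5 1.5] [0.613 0.126] [0.61  0.128]
jar [ 0.464 -0.226  0.053]
low [ 0.435 -0.383  0.02 ]
pinkA [0.343 0.087 0.09 ] [1.7 1.7] [0.344 0.088] [0.346 0.08 ]
pinkB [ 0.397 -0.031  0.075] [2.1 2.1] [ 0.39  -0.033] [ 0.397 -0.021]
pinkC [ 0.379 -0.115  0.082] [1.9 1.9] [ 0.38  -0.116] [ 0.377 -0.109]
pinkD [ 0.356 -0.235  0.085]
```

Call:
{"name": "servo_tool", "arguments": {"increments": [{"dp": [2.5, 2.75, 0.8], "delta_rot": [0, 0, 0]}, {"dp": [2.5, 2.75, 0.8], "delta_rot": [0, 0, 0]}, {"dp": [2.5, 2.75, 0.8], "delta_rot": [0, 0, 0]}, {"dp": [2.5, 2.75, 0.8], "delta_rot": [0, 0, 0]}, {"dp": [2.5, 2.75, 0.8], "delta_rot": [0, 0, 0]}, {"dp": [2.5, 2.75, 0.8], "delta_rot": [0, 0, 0]}, {"dp": [2.5, 2.75, 0.8], "delta_rot": [0, 0, 0]}, {"dp": [2.5, 2.75, 0.8], "delta_rot": [0, 0, 0]}, {"dp": [2.5, 2.75, 0.8], "delta_rot": [0, 0, 0]}, {"dp": [2.5, 2.75, 0.8], "delta_rot": [0, 0, 0]}, {"dp": [2.5, 2.75, 0.8], "delta_rot": [0, 0, 0]}, {"dp": [2.5, 2.75, 0.8], "delta_rot": [0, 0, 0]}]}}

```text
time: 1.9
ee_pos: [0.4685, -0.2965, 0.3995]
tcp_rot: [[0.258, -0.966, 0.001], [-0.966, -0.258, -0.0], [0.001, -0.0, -1.0]]
wrist_force: [1.1, -0.2, -0.3]
opening: 0.0927
```

```bash
cat >> h.py <<'E'
np.set_printoptions(precision=4,suppress=True)
def shot(name,tag,things,fn="landmark_of"):
    s=robot.get_state(); p=camera(name); cv2.imwrite(f"pics/{tag}.png",p["img"])
    if name=="wrist":
        W=np.eye(4);W[:3,:3]=s["tcp_rot"];W[:3,3]=s["ee_pos"]; T=W@np.asarray(p["hand_eye"])
    else: T=np.asarray(p["world_from_camera"])
    np.savez(tag+".npz",K=p["K"],T=T); K=p["K"]
    for t,z in things.items():
        for d in getattr(finder,fn)(p,t): print(tag,t,np.round(d["position"],1),round(d["conf"],2),"on plane",plane(K,T,d["position"],z)[:2])
    print(s["ee_pos"],s["time"]); return p,K,T
Z=dict(mill_mid=.085,spice_jar_mid=.053,shaker_mid=.045,riser_high_top=.09,riser_mid_top=.055,riser_low_top=.02)
E
python3 - <<'E'
from h import *
a={k:Z[k] for k in("mill_mid","spice_jar_mid","riser_low_top")}
shot("wrist","w1",a); shot("scene","s1",a); shot("side","d1",a)
E
```

```text
w1 mill_mid [120.7 126.2] 0.88 on plane [ 0.4874 -0.0908]
w1 mill_mid [134.2 233.7] 0.74 on plane [ 0.3802 -0.1169]
w1 mill_mid [233.9 275.8] 0.7 on plane [ 0.3597 -0.2289]
w1 mill_mid [ 38.7 195.3] 0.61 on plane [ 0.3965 -0.0166]
w1 spice_jar_mid [258.6 177.6] 0.83 on plane [ 0.4666 -0.2288]
w1 riser_low_top [394.4 226.8] 0.65 on plane [ 0.4438 -0.3999]
[ 0.4685 -0.2965  0.3995] 1.9
s1 mill_mid [314.5 264.4] 0.89 on plane [ 0.387  -0.0253]
s1 mill_mid [383.7 293.1] 0.81 on plane [ 0.3692 -0.2299]
s1 mill_mid [344.1 278.1] 0.67 on plane [ 0.3751 -0.1159]
s1 mill_mid [348.9 244.3] 0.66 on plane [ 0.4821 -0.093 ]
s1 mill_mid [392.7 267.7] 0.43 on plane [ 0.4525 -0.2303]
s1 mill_mid [449.4 300.6] 0.42 on plane [ 0.4089 -0.3993]
s1 spice_jar_mid [391.6 266.8] 0.94 on plane [ 0.4729 -0.2247]
s1 riser_low_top [449.9 301.3] 0.56 on plane [ 0.4431 -0.4055]
[ 0.4683 -0.2969  0.399 ] 2.1
d1 mill_mid [358.2 238.9] 0.85 on plane [ 0.4022 -0.0288]
d1 mill_mid [391.9 195.7] 0.82 on plane [ 0.3621 -0.2223]
d1 mill_mid [374.  278.8] 0.78 on plane [0.3399 0.0939]
d1 mill_mid [381.1 222.6] 0.73 on plane [ 0.3652 -0.1042]
d1 mill_mid [329.5 215.4] 0.7 on plane [ 0.488  -0.0983]
d1 mill_mid [299.7 328.9] 0.31 on plane [0.4448 0.273 ]
d1 spice_jar_mid [351.9 200.2] 0.64 on plane [ 0.4623 -0.2216]
d1 spice_jar_mid [296.4 371. ] 0.32 on plane [0.4286 0.3461]
d1 riser_low_top [374.2 175. ] 0.93 on plane [ 0.4425 -0.4088]
[ 0.4663 -0.2996  0.3984] 2.3
```

View pics/w1.png

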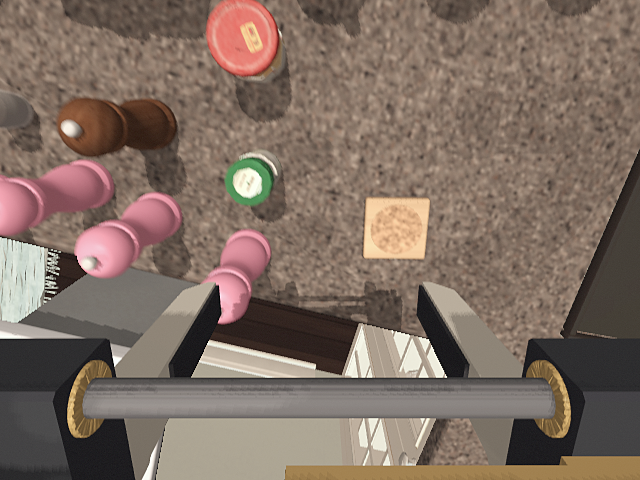

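View pics/s1.png

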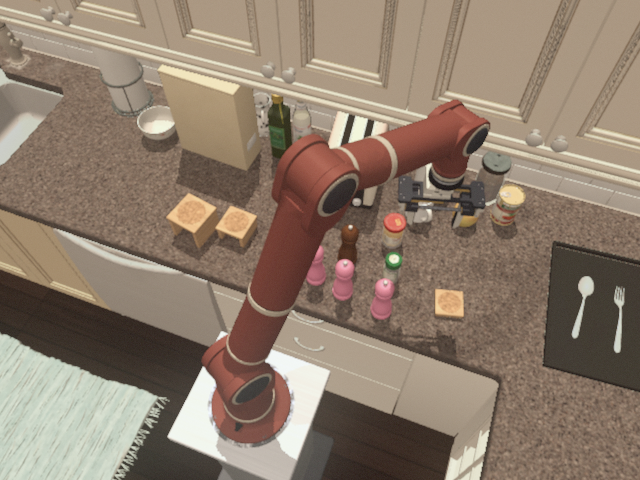

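Call:
{"name": "servo_tool", "arguments": {"increments": [{"dp": [0.1, 2.5, 0], "delta_rot": [0, 0, 0]}, {"dp": [0.1, 2.5, 0], "delta_rot": [0, 0, 0]}, {"dp": [0.1, 2.5, 0], "delta_rot": [0, 0, 0]}, {"dp": [0.1, 2.5, 0], "delta_rot": [0, 0, 0]}, {"dp": [0.1, 2.5, 0], "delta_rot": [0, 0, 0]}, {"dp": [0.1, 2.5, 0], "delta_rot": [0, 0, 0]}, {"dp": [0.1, 2.5, 0], "delta_rot": [0, 0, 0]}, {"dp": [0.0, 0, 0], "delta_rot": [0, 0, 0]}]}}

```text
time: 3.17
ee_pos: [0.475, -0.1172, 0.3991]
tcp_rot: [[0.267, -0.964, 0.001], [-0.964, -0.267, 0.004], [-0.004, -0.002, -1.0]]
wrist_force: [-0.5, 0.7, 0.4]
opening: 0.0931
```

Run:
```python
from h import *
a={k:Z[k] for k in("mill_mid","spice_jar_mid","shaker_mid","riser_low_top")}
p,K,T=shot("wrist","w2",a); print(K,T)
print([robot.get_state()["ee_pos"] for _ in range(2)])
```

```text
w2 mill_mid [108.5 260.2] 0.89 on plane [0.3473 0.0862]
w2 mill_mid [294.3 284. ] 0.83 on plane [ 0.374  -0.1159]
w2 mill_mid [213.  242.4] 0.68 on plane [ 0.3978 -0.0198]
w2 mill_mid [384.4 320.5] 0.56 on plane [ 0.3574 -0.2264]
w2 spice_jar_mid [412.3 221.8] 0.69 on plane [ 0.47   -0.2279]
w2 shaker_mid [158.3 158. ] 0.58 on plane [0.4627 0.0646]
w2 riser_low_top [528.8 271.4] 0.65 on plane [ 0.441 -0.403]
[ 0.475  -0.1172  0.3991] 3.1667
[[389.9744   0.     318.5267]
 [  0.     389.9744 234.9568]
 [  0.       0.       1.    ]] [[ 0.2657 -0.92   -0.2881  0.5557]
 [-0.964  -0.2547 -0.0759 -0.0952]
 [-0.0035  0.2979 -0.9546  0.4815]
 [ 0.      0.      0.      1.    ]]
[array([ 0.4744, -0.1247,  0.3987]), array([ 0.4744, -0.1247,  0.3987])]
```

View pics/w2.png

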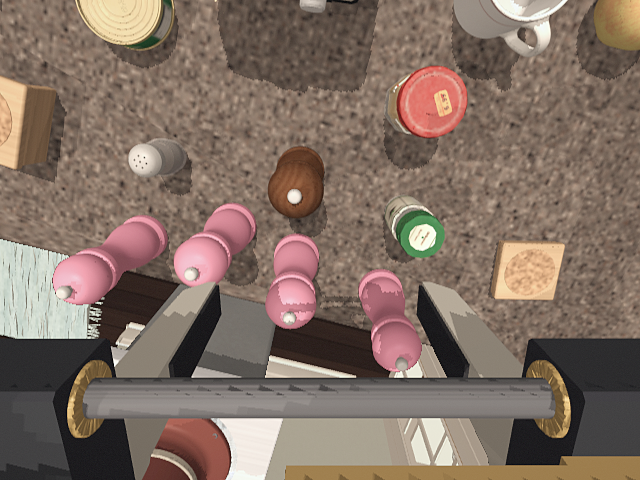

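Run:
```python
from h import *
w1,w2,s1,d1=[load(t) for t in("w1","w2","s1","d1")]
def go(n,*vs):
    x,e=tri([ray(*c,uv) for c,uv in vs]); print(n,x,np.round(e,1))
go("knob w",(w1,(70,128)),(w2,(294,196)))
print("knob at .165",plane(*w1,(70,128),.165),plane(*w2,(294,196),.165))
go("lid top w",(w1,(249,181)),(w2,(423,236)))
print("lid .106",plane(*w1,(249,181),.106),plane(*w2,(423,236),.106))
go("low all",(w1,(396,228)),(w2,(529,271)),(s1,(449.9,302)),(d1,(374.5,178)))
print(plane(*w1,(396.5,228.5),.02),plane(*w2,(530,271.5),.02))
go("millmid",(w1,(120.7,126.2)),(s1,(348.9,244.3)),(d1,(329.5,215.4)))
print("shaker cap .09",plane(*w2,(144,159),.088))
for n,(K,T),c in (("w1",w1,(110,130)),("w2",w2,(300,180)),("s1",s1,(348,243)),("d1",d1,(330,220))):
    im=cv2.imread(f"pics/{n}.png"); r=60 if n[0]=="w" else 40
    x0=max(c[0]-r,0);y0=max(c[1]-r,0);a=im[y0:c[1]+r,x0:c[0]+r]; cv2.imwrite(f"pics/z_{n}.png",cv2.resize(a,(400,int(400*a.shape[0]/a.shape[1])),interpolation=cv2.INTER_CUBIC))
cv2.imwrite("pics/zz.png",cv2.hconcat([cv2.resize(cv2.imread(f"pics/z_{n}.png"),(390,390)) for n in("w2","d1")]))
```

```text
knob w [ 0.4886 -0.0919  0.169 ] [0.5 0.5]
knob at .165 [ 0.4884 -0.0897  0.165 ] [ 0.4873 -0.0919  0.165 ]
lid top w [ 0.4707 -0.2263  0.1075] [0.9 0.9]
lid .106 [ 0.4712 -0.2262  0.106 ] [ 0.4695 -0.2269  0.106 ]
low all [ 0.4414 -0.4051  0.0147] [1.3 1.5 2.4 2. ]
[ 0.4424 -0.4031  0.02  ] [ 0.4413 -0.4046  0.02  ]
millmid [ 0.4856 -0.0928  0.0865] [2.4 3.8 2.4]
shaker cap .09 [0.4671 0.0625 0.088 ]
```

View pics/zz.png

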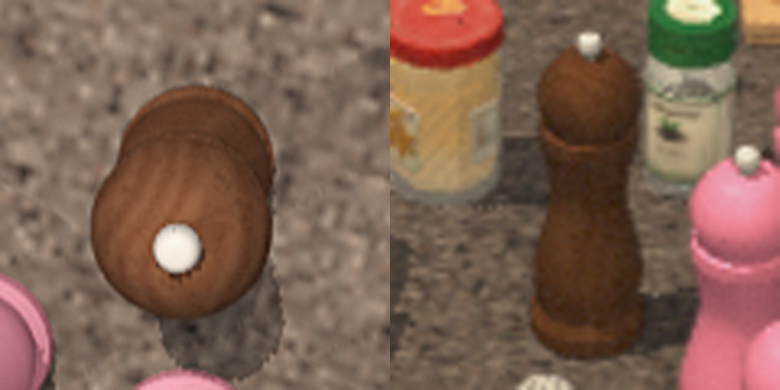

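Call:
{"name": "servo_tool", "arguments": {"increments": [{"dp": [0.65, 1.6, 0], "delta_rot": [0, 0, 0]}, {"dp": [0.65, 1.6, 0], "delta_rot": [0, 0, 0]}, {"dp": [0, 0, -1], "delta_rot": [0, 0, 0]}, {"dp": [0, 0, -2.5], "delta_rot": [0, 0, 0]}, {"dp": [0, 0, -2.5], "delta_rot": [0, 0, 0]}, {"dp": [0, 0, -2], "delta_rot": [0, 0, 0]}, {"dp": [0, 0, 0], "delta_rot": [0, 0, 0]}, {"dp": [0, 0, 0], "delta_rot": [0, 0, 0]}]}}

```text
time: 4.08
ee_pos: [0.4874, -0.0922, 0.3182]
tcp_rot: [[0.256, -0.967, -0.002], [-0.967, -0.256, 0.0], [-0.001, 0.002, -1.0]]
wrist_force: [-0.5, 0.4, 0.5]
opening: 0.0927
```

Run:
```python
from h import *
p,K,T=shot("wrist","w3",{"mill_mid":.085})
M=np.linalg.inv(T)
for P in ([.488,-.091,.17],[.488,-.091,.14]):
    q=K@(M[:3,:3]@P+M[:3,3]); print(q[:2]/q[2])
s=robot.get_state(); g=s["ee_pos"]+.065*np.array(s["tcp_rot"])[:,2]; print(s["ee_pos"],g)
```

```text
w3 mill_mid [424.8 378.9] 0.81 on plane [ 0.358  -0.2315]
w3 mill_mid [213.3 293. ] 0.74 on plane [ 0.3958 -0.0192]
w3 mill_mid [311.9 334.4] 0.59 on plane [ 0.3775 -0.1146]
w3 mill_mid [ 93.4 315.3] 0.56 on plane [0.346  0.0821]
[ 0.4874 -0.0922  0.3182] 4.0833
[317.2887 250.5207]
[317.4454 235.9777]
[ 0.4884 -0.0918  0.32  ] [ 0.4886 -0.0918  0.255 ]
```

View pics/w3.png

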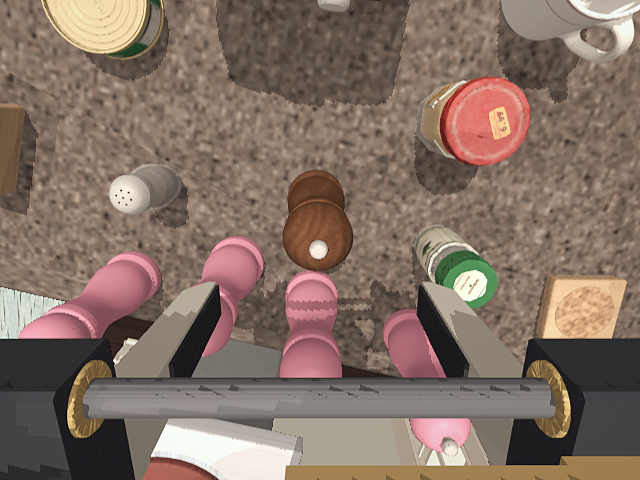

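Call:
{"name": "servo_tool", "arguments": {"increments": [{"dp": [0, 0, -2.5], "delta_rot": [0, 0, 0]}, {"dp": [0, 0, -3], "delta_rot": [0, 0, 0]}, {"dp": [0, 0, -3], "delta_rot": [0, 0, 0]}, {"dp": [0, 0, -2.4], "delta_rot": [0, 0, 0]}, {"dp": [0, 0, -1.5], "delta_rot": [0, 0, 0]}, {"dp": [0, 0, -0.5], "delta_rot": [0, 0, 0]}, {"dp": [0, 0, 0], "delta_rot": [0, 0, 0]}, {"dp": [0, 0, 0], "delta_rot": [0, 0, 0]}]}}

```text
time: 4.85
ee_pos: [0.4888, -0.0913, 0.1911]
tcp_rot: [[0.258, -0.966, 0.003], [-0.966, -0.258, -0.0], [0.001, -0.003, -1.0]]
wrist_force: [-0.4, 0.2, 0.1]
opening: 0.0935
```

Call:
{"name": "servo_tool", "arguments": {"increments": [{"dp": [0, 0, 0], "delta_rot": [0, 0, 0]}, {"dp": [0, 0, 0], "delta_rot": [0, 0, 0]}, {"dp": [0, 0, 0], "delta_rot": [0, 0, 0]}, {"dp": [0, 0, 0], "delta_rot": [0, 0, 0]}, {"dp": [0, 0, 0], "delta_rot": [0, 0, 0]}, {"dp": [0, 0, 0], "delta_rot": [0, 0, 0]}, {"dp": [0, 0, 0], "delta_rot": [0, 0, 0]}, {"dp": [0, 0, 0], "delta_rot": [0, 0, 0]}], "fingers": 0.3, "force": 25}}

```text
time: 5.52
ee_pos: [0.4876, -0.0907, 0.1898]
tcp_rot: [[0.258, -0.966, -0.0], [-0.966, -0.258, 0.001], [-0.001, 0.0, -1.0]]
wrist_force: [-0.3, 0.6, 0.5]
opening: 0.0477
```

Call:
{"name": "servo_tool", "arguments": {"increments": [{"dp": [0, 0, 0.5], "delta_rot": [0, 0, 0]}, {"dp": [0, 0, 1], "delta_rot": [0, 0, 0]}, {"dp": [0, 0, 1.5], "delta_rot": [0, 0, 0]}, {"dp": [0, 0, 2], "delta_rot": [0, 0, 0]}, {"dp": [0, 0, 2], "delta_rot": [0, 0, 0]}, {"dp": [0, 0, 2], "delta_rot": [0, 0, 0]}, {"dp": [0, 0, 2], "delta_rot": [0, 0, 0]}, {"dp": [0, 0, 2], "delta_rot": [0, 0, 0]}, {"dp": [0, 0, 1.5], "delta_rot": [0, 0, 0]}, {"dp": [0, 0, 1], "delta_rot": [0, 0, 0]}, {"dp": [0, 0, 0.5], "delta_rot": [0, 0, 0]}, {"dp": [0, 0, 0], "delta_rot": [0, 0, 0]}]}}

```text
time: 6.52
ee_pos: [0.4877, -0.091, 0.3506]
tcp_rot: [[0.258, -0.966, 0.002], [-0.966, -0.258, -0.0], [0.001, -0.001, -1.0]]
wrist_force: [0.2, -0.5, -2.0]
opening: 0.0485
```

Call:
{"name": "servo_tool", "arguments": {"increments": [{"dp": [-0.2, 1, 0], "delta_rot": [0, 0, 0]}, {"dp": [-0.3, 2, 0], "delta_rot": [0, 0, 0]}, {"dp": [-0.4, 3, 0], "delta_rot": [0, 0, 0]}, {"dp": [-0.5, 3.2, 0], "delta_rot": [0, 0, 0]}, {"dp": [-0.5, 3.4, 0], "delta_rot": [0, 0, 0]}, {"dp": [-0.5, 3.4, 0], "delta_rot": [0, 0, 0]}, {"dp": [-0.5, 3.4, 0], "delta_rot": [0, 0, 0]}, {"dp": [-0.5, 3.4, 0], "delta_rot": [0, 0, 0]}, {"dp": [-0.4, 3, 0], "delta_rot": [0, 0, 0]}, {"dp": [-0.3, 2, 0], "delta_rot": [0, 0, 0]}, {"dp": [-0.2, 1, 0], "delta_rot": [0, 0, 0]}, {"dp": [0, 0, 0], "delta_rot": [0, 0, 0]}]}}

```text
time: 7.52
ee_pos: [0.4429, 0.1998, 0.3488]
tcp_rot: [[0.264, -0.965, -0.003], [-0.965, -0.264, 0.001], [-0.001, 0.002, -1.0]]
wrist_force: [-0.7, -0.3, -2.2]
opening: 0.0484
```

Run:
```python
from h import *
a={k:Z[k] for k in("riser_high_top","riser_mid_top")}
shot("wrist","w4",a);shot("scene","s4",a);shot("side","d4",a)
```

```text
w4 riser_high_top [120.1 179.3] 0.72 on plane [0.4234 0.3756]
w4 riser_mid_top [270.2 172.8] 0.67 on plane [0.4574 0.2525]
[0.4429 0.1998 0.3488] 7.5167
s4 riser_high_top [190.2 215.2] 0.81 on plane [0.4118 0.3724]
[0.4448 0.1951 0.3491] 7.6667
d4 riser_high_top [294.  369.4] 0.64 on plane [0.4236 0.3734]
d4 riser_mid_top [295.5 330.5] 0.72 on plane [0.4605 0.252 ]
[0.4451 0.1952 0.3496] 7.8167
```

View pics/w4.png

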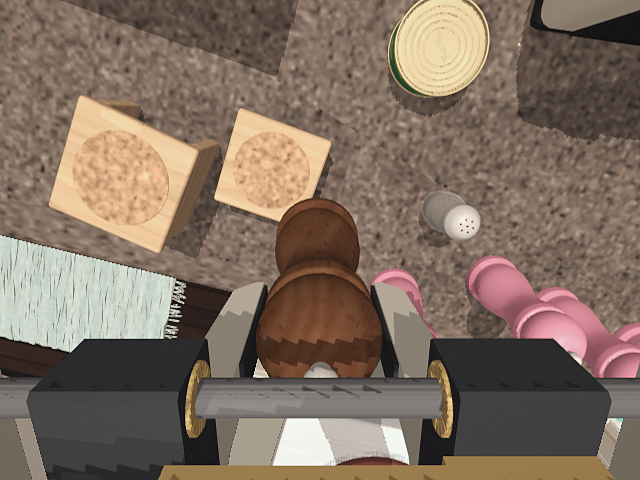

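View pics/d4.png

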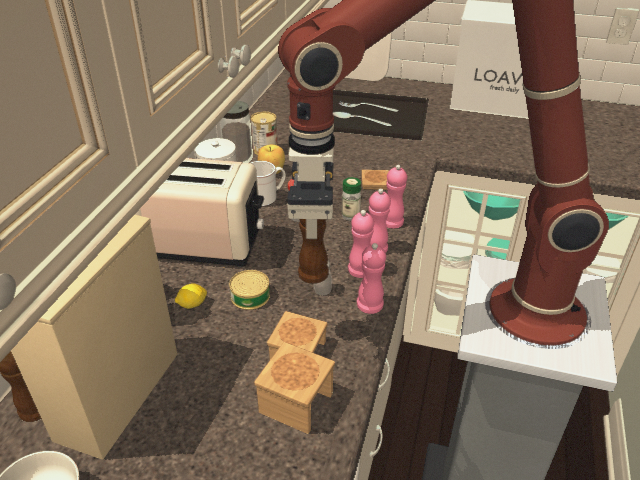

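Run:
```python
from h import *
def seg(tag,c,r):
    im=cv2.imread(f"pics/{tag}.png"); h=cv2.cvtColor(im,cv2.COLOR_BGR2LAB).astype(float)
    x0,y0=c[0]-r,c[1]-r
    sub=im[y0:c[1]+r,x0:c[0]+r]; cv2.imwrite(f"pics/c_{tag}_{c[0]}.png",cv2.resize(sub,(380,380),interpolation=cv2.INTER_CUBIC))
K,T=load("w4")
for n,cs,z in (("high",[(80,97),(199,150),(161,252),(50,206)],.09),("mid",[(239,108),(331,142),(291,226),(215,197)],.055)):
    P=np.array([plane(K,T,c,z)[:2] for c in cs]); print(n,P.mean(0),[np.linalg.norm(P[i]-P[i-1]) for i in range(4)])
    A=np.array([P[2]-P[0],-(P[3]-P[1])]).T; t=np.linalg.solve(A,P[1]-P[0]); print("diag",P[0]+t[0]*(P[2]-P[0]))
seg("w4",(121,178),70);seg("s4",(191,215),32);seg("d4",(295,370),45);seg("w4",(272,168),64)
cv2.imwrite("pics/cc.png",cv2.hconcat([cv2.imread(f"pics/c_{a}.png") for a in("w4_121","d4_295")]))
cv2.imwrite("pics/cd.png",cv2.hconcat([cv2.imread(f"pics/c_{a}.png") for a in("w4_272","s4_191")]))
```

```text
high [0.4244 0.3732] [np.float64(0.10214546520161794), np.float64(0.10358014102164269), np.float64(0.10298902034721767), np.float64(0.10394209700413849)]
diag [0.4245 0.3734]
mid [0.4598 0.2543] [np.float64(0.08785091633368353), np.float64(0.0899319013958647), np.float64(0.0911804922642102), np.float64(0.07965385400337323)]
diag [0.4572 0.2554]
```

View pics/cc.png

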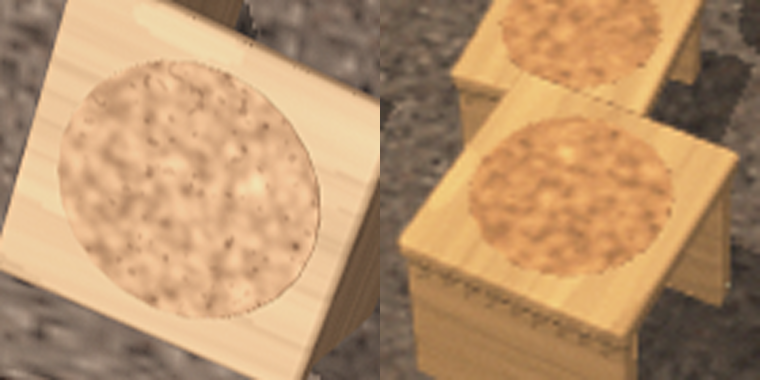

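View pics/cd.png

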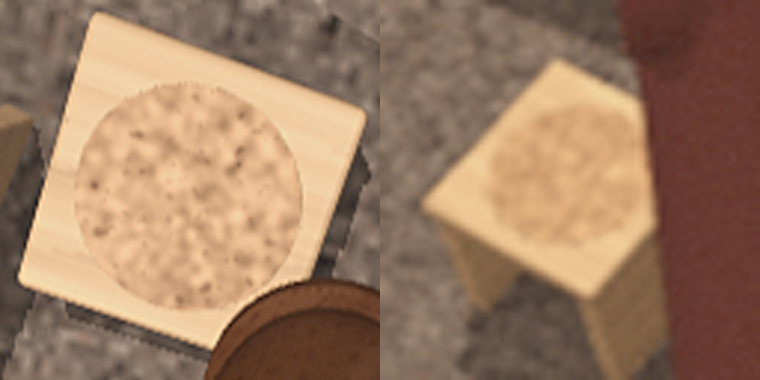

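Run:
```python
from h import *
w4,d0,s0=load("w4"),load("side0"),load("scene0")
for n,z,v in (("high",.09,((w4,(120.6,177.6)),(d0,(295.2,371.4)),(s0,(191.4,212.6)))),("mid",.055,((w4,(271.3,170)),(d0,(297.6,332.4)),(s0,(236.5,221.3))))):
    x,e=tri([ray(*c,u) for c,u in v]); print(n,x,np.round(e,1),[plane(*c,u,z)[:2] for c,u in v])
```

```text
high [0.4227 0.3755 0.0872] [1.8 1.9 0.5] [array([0.425 , 0.3753]), array([0.4202, 0.377 ]), array([0.4213, 0.3735])]
mid [0.4589 0.2522 0.0521] [0.8 2.8 2.1] [array([0.4603, 0.2521]), array([0.4551, 0.2556]), array([0.4597, 0.2511])]
```

Call:
{"name": "servo_tool", "arguments": {"increments": [{"dp": [-0.2, 1.0, 0], "delta_rot": [0, 0, 0]}, {"dp": [-0.2, 2, 0], "delta_rot": [0, 0, 0]}, {"dp": [-0.3, 3, 0], "delta_rot": [0, 0, 0]}, {"dp": [-0.4, 3, 0], "delta_rot": [0, 0, 0]}, {"dp": [-0.3, 3, 0], "delta_rot": [0, 0, 0]}, {"dp": [-0.3, 3, 0], "delta_rot": [0, 0, 0]}, {"dp": [-0.3, 1.9, 0], "delta_rot": [0, 0, 0]}, {"dp": [-0.2, 1.0, 0], "delta_rot": [0, 0, 0]}, {"dp": [0, 0, 0], "delta_rot": [0, 0, 0]}, {"dp": [0, 0, 0], "delta_rot": [0, 0, 0]}, {"dp": [0, 0, 0], "delta_rot": [0, 0, 0]}, {"dp": [0, 0, 0], "delta_rot": [0, 0, 0]}]}}

```text
time: 8.97
ee_pos: [0.4236, 0.3741, 0.3498]
tcp_rot: [[0.255, -0.967, 0.001], [-0.967, -0.255, -0.001], [0.002, -0.0, -1.0]]
wrist_force: [0.2, 0.5, -1.2]
opening: 0.0482
```

Run:
```python
from h import *
a={k:Z[k] for k in("riser_high_top","riser_mid_top")}
shot("wrist","w5",a);shot("side","d5",a);shot("scene","s5",a)
```

```text
w5 riser_mid_top [448.8 197.1] 0.62 on plane [0.4605 0.2509]
[0.4236 0.3741 0.3498] 8.9667
d5 riser_high_top [297.9 369.2] 0.89 on plane [0.4171 0.371 ]
d5 riser_high_top [248.1 289.2] 0.66 on plane [0.5763 0.2016]
d5 riser_mid_top [297.7 332. ] 0.67 on plane [0.4552 0.2546]
[0.4232 0.3749 0.3499] 9.1167
s5 riser_high_top [192.8 214.3] 0.57 on plane [0.4173 0.3668]
s5 riser_mid_top [238.  220.3] 0.8 on plane [0.4646 0.2485]
[0.4228 0.3755 0.3499] 9.2667
```

View pics/w5.png

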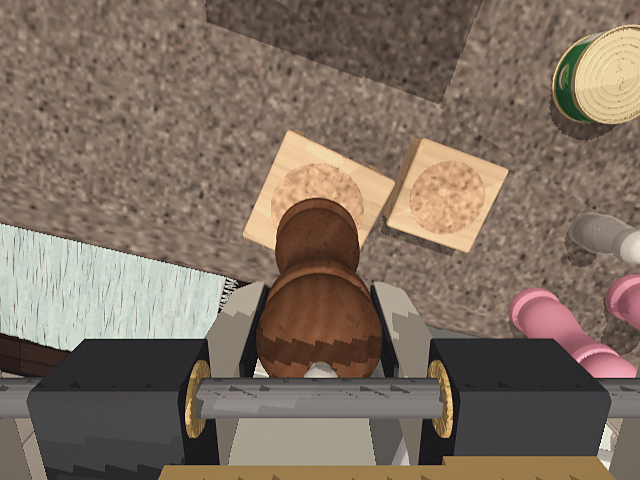

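View pics/d5.png

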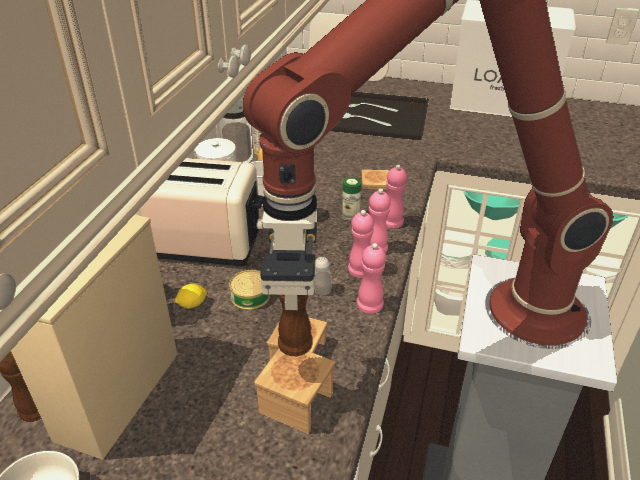

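Run:
```python
from h import *
w5=load("w5")
print(plane(*w5,(317.5,209),.09),plane(*w5,(448.5,197),.055))
P=[plane(*w5,c,.09)[:2] for c in ((290,130),(395,182),(243,235))]; print((P[1]+P[2])/2,np.linalg.norm(P[0]-P[1]),np.linalg.norm(P[0]-P[2]))
```

```text
[0.4243 0.375  0.09  ] [0.4605 0.2512 0.055 ]
[0.4243 0.375 ] 0.10178786151960578 0.10365378031030757
```

Call:
{"name": "servo_tool", "arguments": {"increments": [{"dp": [0.1, 0, -1], "delta_rot": [0, 0, 0]}, {"dp": [0, 0, -1.5], "delta_rot": [0, 0, 0]}, {"dp": [0, 0, -1.5], "delta_rot": [0, 0, 0]}, {"dp": [0, 0, -1.2], "delta_rot": [0, 0, 0]}, {"dp": [0, 0, -0.8], "delta_rot": [0, 0, 0]}, {"dp": [0, 0, -0.4], "delta_rot": [0, 0, 0]}, {"dp": [0, 0, -0.2], "delta_rot": [0, 0, 0]}, {"dp": [0, 0, -0.1], "delta_rot": [0, 0, 0]}, {"dp": [0, 0, 0], "delta_rot": [0, 0, 0]}, {"dp": [0, 0, 0], "delta_rot": [0, 0, 0]}, {"dp": [0, 0, 0], "delta_rot": [0, 0, 0]}]}}

```text
time: 10.33
ee_pos: [0.4238, 0.3762, 0.2834]
tcp_rot: [[0.258, -0.966, 0.001], [-0.966, -0.258, 0.001], [-0.001, -0.001, -1.0]]
wrist_force: [-0.7, 0.5, -2.3]
opening: 0.0482
```

Call:
{"name": "servo_tool", "arguments": {"increments": [{"dp": [0, 0, -0.1], "delta_rot": [0, 0, 0]}, {"dp": [0, 0, -0.1], "delta_rot": [0, 0, 0]}, {"dp": [0, 0, -0.1], "delta_rot": [0, 0, 0]}, {"dp": [0, 0, 0], "delta_rot": [0, 0, 0]}]}}

```text
time: 10.67
ee_pos: [0.4237, 0.376, 0.28]
tcp_rot: [[0.258, -0.966, 0.0], [-0.966, -0.258, 0.0], [-0.0, -0.0, -1.0]]
wrist_force: [-0.1, -1.0, -1.1]
opening: 0.0479
```

Call:
{"name": "servo_tool", "arguments": {"increments": [{"dp": [0, 0, -0.1], "delta_rot": [0, 0, 0]}, {"dp": [0, 0, 0], "delta_rot": [0, 0, 0]}, {"dp": [0, 0, 0], "delta_rot": [0, 0, 0]}]}}

```text
time: 10.92
ee_pos: [0.4239, 0.3761, 0.2799]
tcp_rot: [[0.258, -0.966, 0.001], [-0.966, -0.258, 0.001], [-0.0, -0.001, -1.0]]
wrist_force: [0.6, -1.4, 6.3]
opening: 0.048
```

Call:
{"name": "servo_tool", "arguments": {"increments": [{"dp": [0, 0, 0], "delta_rot": [0, 0, 0]}, {"dp": [0, 0, 0], "delta_rot": [0, 0, 0]}, {"dp": [0, 0, 0], "delta_rot": [0, 0, 0]}, {"dp": [0, 0, 0], "delta_rot": [0, 0, 0]}, {"dp": [0, 0, 0], "delta_rot": [0, 0, 0]}, {"dp": [0, 0, 0], "delta_rot": [0, 0, 0]}], "fingers": 1}}

```text
time: 11.42
ee_pos: [0.4236, 0.3761, 0.2785]
tcp_rot: [[0.258, -0.966, -0.0], [-0.966, -0.258, 0.0], [-0.0, 0.0, -1.0]]
wrist_force: [-0.4, 0.2, 0.0]
opening: 0.0835
```

Call:
{"name": "servo_tool", "arguments": {"increments": [{"dp": [0, 0, 0.5], "delta_rot": [0, 0, 0]}, {"dp": [0, 0, 1.5], "delta_rot": [0, 0, 0]}, {"dp": [0, 0, 2.5], "delta_rot": [0, 0, 0]}, {"dp": [0, 0, 2.5], "delta_rot": [0, 0, 0]}, {"dp": [0, 0, 2], "delta_rot": [0, 0, 0]}, {"dp": [0, 0, 1], "delta_rot": [0, 0, 0]}, {"dp": [0, 0, 0], "delta_rot": [0, 0, 0]}]}}

```text
time: 12.0
ee_pos: [0.4241, 0.3768, 0.3815]
tcp_rot: [[0.258, -0.966, 0.004], [-0.966, -0.258, 0.004], [-0.003, -0.005, -1.0]]
wrist_force: [0.5, 0.4, -0.0]
opening: 0.093
```

Run:
```python
from h import *
shot("wrist","w6",{"mill_mid":.175,"riser_mid_top":.055})
shot("side","d6",{"mill_mid":.175})
```

```text
w6 mill_mid [559.1 335.8] 0.84 on plane [0.3847 0.1576]
w6 riser_mid_top [440.9 194.8] 0.79 on plane [0.4592 0.2526]
[0.4241 0.3768 0.3815] 12.0
d6 mill_mid [395.6 194.6] 0.93 on plane [ 0.3364 -0.0937]
d6 mill_mid [290.5 333.5] 0.61 on plane [0.4289 0.3697]
d6 mill_mid [378.6 219.5] 0.61 on plane [0.3534 0.0092]
d6 mill_mid [374.1 279. ] 0.58 on plane [0.3233 0.1958]
d6 mill_mid [360.7 240.5] 0.56 on plane [0.3733 0.0895]
[0.4233 0.3755 0.3774] 12.15
```

View pics/w6.png

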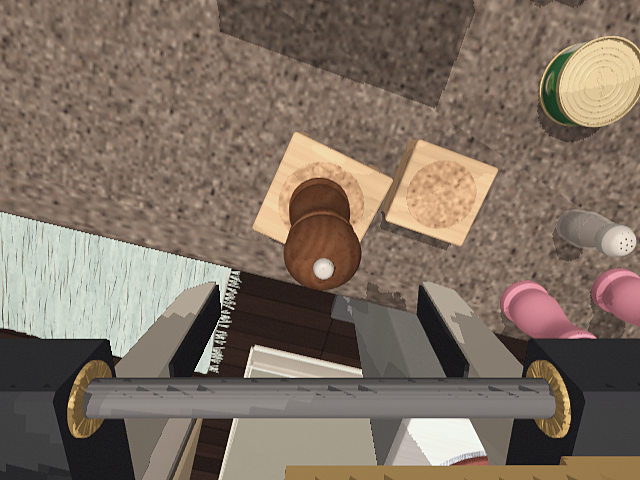

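View pics/d6.png

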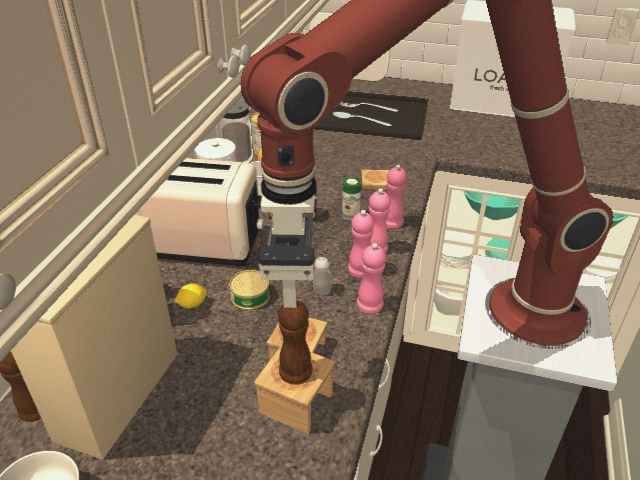

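Call:
{"name": "servo_tool", "arguments": {"increments": [{"dp": [0.1, -1, 0], "delta_rot": [0, 0, 3]}, {"dp": [0.2, -2.5, 0], "delta_rot": [0, 0, 6]}, {"dp": [0.2, -3.3, 0], "delta_rot": [0, 0, 7]}, {"dp": [0.2, -3.3, 0], "delta_rot": [0, 0, 7]}, {"dp": [0.2, -3.3, 0], "delta_rot": [0, 0, 7]}, {"dp": [0.2, -3.3, 0], "delta_rot": [0, 0, 7]}, {"dp": [0.2, -3.3, 0], "delta_rot": [0, 0, 7]}, {"dp": [0.2, -3.3, 0], "delta_rot": [0, 0, 7]}, {"dp": [0.2, -3.3, 0], "delta_rot": [0, 0, 7]}, {"dp": [0.2, -3.3, 0], "delta_rot": [0, 0, 7]}, {"dp": [0.2, -3.3, 0], "delta_rot": [0, 0, 7]}, {"dp": [0.2, -3.3, 0], "delta_rot": [0, 0, 7]}]}}

```text
time: 13.25
ee_pos: [0.4458, 0.0185, 0.3779]
tcp_rot: [[0.999, 0.041, -0.002], [0.041, -0.999, 0.0], [-0.002, -0.0, -1.0]]
wrist_force: [0.1, -0.0, 0.3]
opening: 0.093
```

Call:
{"name": "servo_tool", "arguments": {"increments": [{"dp": [0.3, -3.3, 0], "delta_rot": [0, 0, 7]}, {"dp": [0.3, -3.3, 0], "delta_rot": [0, 0, 7]}, {"dp": [0.3, -3.3, 0], "delta_rot": [0, 0, 7]}, {"dp": [0.3, -3.3, 0], "delta_rot": [0, 0, 7]}, {"dp": [0.3, -3.3, 0], "delta_rot": [0, 0, 7]}, {"dp": [0.3, -3.3, 0], "delta_rot": [0, 0, 7]}, {"dp": [0.3, -2.2, 0], "delta_rot": [0, 0, 7]}, {"dp": [0.2, -1.5, 0], "delta_rot": [0, 0, 4]}, {"dp": [0, 0, 0], "delta_rot": [0, 0, 3]}, {"dp": [0, 0, 0], "delta_rot": [0, 0, 0]}, {"dp": [0, 0, 0], "delta_rot": [0, 0, 0]}, {"dp": [0, 0, 0], "delta_rot": [0, 0, 0]}]}}

```text
time: 14.25
ee_pos: [0.4691, -0.2113, 0.3784]
tcp_rot: [[0.538, 0.843, -0.001], [0.843, -0.538, 0.001], [0.0, -0.001, -1.0]]
wrist_force: [0.0, -0.2, 0.4]
opening: 0.0926
```

Run:
```python
from h import *
shot("wrist","w7",{"spice_jar_mid":.053,"riser_low_top":.02})
s=robot.get_state();print(s["joints"],s["tcp_rot"])
```

```text
w7 spice_jar_mid [307.9 205.2] 0.62 on plane [ 0.4718 -0.2265]
w7 riser_low_top [171.  252.3] 0.93 on plane [ 0.4377 -0.4015]
[ 0.4691 -0.2113  0.3784] 14.25
[ 0.8051  0.3838 -0.61    1.6779  0.2368  1.1547  1.1361] [[ 0.5376  0.8432 -0.0001]
 [ 0.8432 -0.5376 -0.0001]
 [-0.0001 -0.0001 -1.    ]]
```

View pics/w7.png

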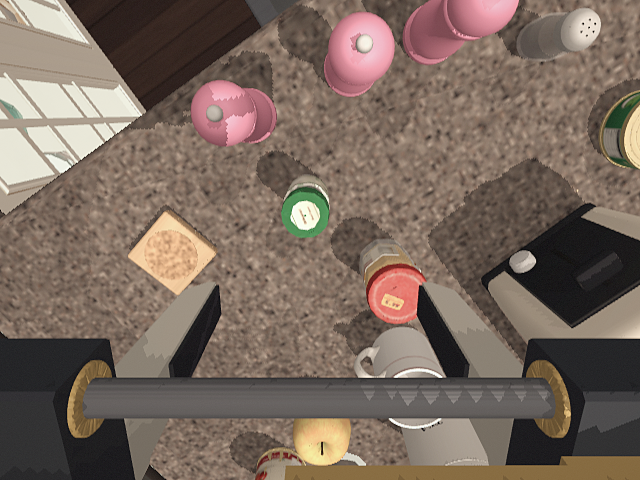

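Run:
```python
from h import *
w7,w2,w1=load("w7"),load("w2"),load("w1")
print(plane(*w7,(305.5,214),.106)); print(tri([ray(*w7,(305.5,214)),ray(*w1,(249,181)),ray(*w2,(423,236))]))
print(plane(*w7,(172,251),.02), tri([ray(*w7,(172,251)),ray(*w1,(396.5,228.5)),ray(*w2,(530,271.5))]))
for t,c,z in(("w7",(360,46),.165),("w7",(214,113),.165)): print(plane(*load(t),c,z))
```

```text
[ 0.4681 -0.2251  0.106 ]
(array([ 0.4695, -0.2263,  0.1038]), [np.float64(1.183590092190083), np.float64(1.3652134357063346), np.float64(1.3414955549688061)])
[ 0.4371 -0.3994  0.02  ] (array([ 0.4394, -0.4059,  0.0125]), [np.float64(2.77676249395499), np.float64(1.3511806746477169), np.float64(3.063296946340789)])
[ 0.3767 -0.1183  0.165 ]
[ 0.3576 -0.2298  0.165 ]
```

Call:
{"name": "servo_tool", "arguments": {"increments": [{"dp": [0, -0.8, 0], "delta_rot": [0, 0, 0]}, {"dp": [0, -0.7, -1], "delta_rot": [0, 0, 0]}, {"dp": [0, 0, -3], "delta_rot": [0, 0, 0]}, {"dp": [0, 0, -3.5], "delta_rot": [0, 0, 0]}, {"dp": [0, 0, -3.5], "delta_rot": [0, 0, 0]}, {"dp": [0, 0, -3], "delta_rot": [0, 0, 0]}, {"dp": [0, 0, -2], "delta_rot": [0, 0, 0]}, {"dp": [0, 0, -1], "delta_rot": [0, 0, 0]}, {"dp": [0, 0, 0], "delta_rot": [0, 0, 0]}, {"dp": [0, 0, 0], "delta_rot": [0, 0, 0]}]}}

```text
time: 15.23
ee_pos: [0.4695, -0.2275, 0.2088]
tcp_rot: [[0.539, 0.842, 0.0], [0.842, -0.539, -0.0], [0.0, 0.0, -1.0]]
wrist_force: [0.2, 0.8, 1.0]
opening: 0.0926
```

Run:
```python
from h import *
p,K,T=shot("wrist","w8",{"spice_jar_mid":.053})
M=np.linalg.inv(T)
for P in ([.469,-.226,.106],):
    q=K@(M[:3,:3]@P+M[:3,3]); print(q[:2]/q[2])
```

```text
[ 0.4695 -0.2275  0.2088] 15.2333
[320.8016 280.7512]
```

View pics/w8.png

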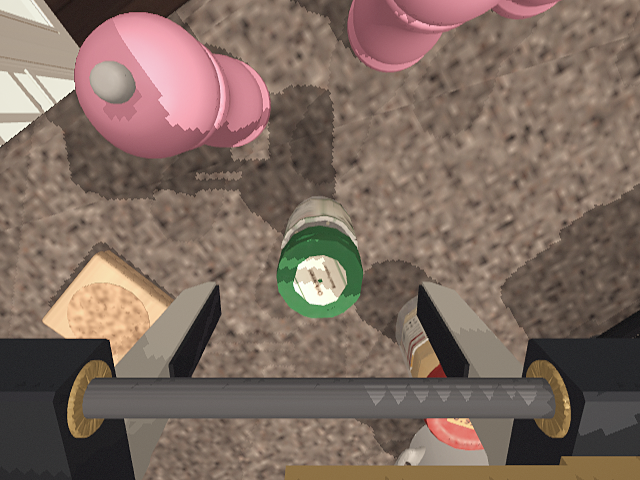

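Call:
{"name": "servo_tool", "arguments": {"increments": [{"dp": [0, 0, -1.5], "delta_rot": [0, 0, 0]}, {"dp": [0, 0, -2], "delta_rot": [0, 0, 0]}, {"dp": [0, 0, -2], "delta_rot": [0, 0, 0]}, {"dp": [0, 0, -1.5], "delta_rot": [0, 0, 0]}, {"dp": [0, 0, -1], "delta_rot": [0, 0, 0]}, {"dp": [0, 0, -0.4], "delta_rot": [0, 0, 0]}, {"dp": [0, 0, 0], "delta_rot": [0, 0, 0]}, {"dp": [0, 0, 0], "delta_rot": [0, 0, 0]}]}}

```text
time: 16.0
ee_pos: [0.4699, -0.2273, 0.1257]
tcp_rot: [[0.538, 0.843, 0.002], [0.843, -0.538, -0.001], [0.0, 0.002, -1.0]]
wrist_force: [0.1, 1.0, -0.4]
opening: 0.0931
```

Call:
{"name": "servo_tool", "arguments": {"increments": [{"dp": [0, 0, 0], "delta_rot": [0, 0, 0]}, {"dp": [0, 0, 0], "delta_rot": [0, 0, 0]}, {"dp": [0, 0, 0], "delta_rot": [0, 0, 0]}, {"dp": [0, 0, 0], "delta_rot": [0, 0, 0]}, {"dp": [0, 0, 0], "delta_rot": [0, 0, 0]}, {"dp": [0, 0, 0], "delta_rot": [0, 0, 0]}, {"dp": [0, 0, 0], "delta_rot": [0, 0, 0]}, {"dp": [0, 0, 0], "delta_rot": [0, 0, 0]}], "fingers": 0.3, "force": 20}}

```text
time: 16.67
ee_pos: [0.4693, -0.2271, 0.1247]
tcp_rot: [[0.538, 0.843, 0.0], [0.843, -0.538, 0.0], [0.0, 0.0, -1.0]]
wrist_force: [-1.0, -0.2, -0.2]
opening: 0.0457
```

Call:
{"name": "servo_tool", "arguments": {"increments": [{"dp": [0, 0, 0.5], "delta_rot": [0, 0, 0]}, {"dp": [0, 0, 1], "delta_rot": [0, 0, 0]}, {"dp": [0, 0, 2], "delta_rot": [0, 0, 0]}, {"dp": [0, 0, 2.5], "delta_rot": [0, 0, 0]}, {"dp": [0, 0, 2.5], "delta_rot": [0, 0, 0]}, {"dp": [0, 0, 2.5], "delta_rot": [0, 0, 0]}, {"dp": [0, 0, 2.5], "delta_rot": [0, 0, 0]}, {"dp": [0, 0, 2.5], "delta_rot": [0, 0, 0]}, {"dp": [0, 0, 1.5], "delta_rot": [0, 0, 0]}, {"dp": [0, 0, 0.5], "delta_rot": [0, 0, 0]}, {"dp": [0, 0, 0], "delta_rot": [0, 0, 0]}]}}

```text
time: 17.58
ee_pos: [0.4695, -0.2271, 0.3064]
tcp_rot: [[0.538, 0.843, 0.003], [0.843, -0.538, -0.002], [0.0, 0.003, -1.0]]
wrist_force: [0.1, 0.4, -1.5]
opening: 0.0457
```

Call:
{"name": "servo_tool", "arguments": {"increments": [{"dp": [0, 1, 0], "delta_rot": [0, 0, 0]}, {"dp": [0, 2, 0], "delta_rot": [0, 0, 0]}, {"dp": [-0.1, 3.3, 0], "delta_rot": [0, 0, 0]}, {"dp": [-0.1, 3.3, 0], "delta_rot": [0, 0, 0]}, {"dp": [-0.1, 3.3, 0], "delta_rot": [0, 0, 0]}, {"dp": [-0.1, 3.3, 0], "delta_rot": [0, 0, 0]}, {"dp": [-0.1, 3.3, 0], "delta_rot": [0, 0, 0]}, {"dp": [-0.1, 3.3, 0], "delta_rot": [0, 0, 0]}, {"dp": [-0.1, 3.3, 0], "delta_rot": [0, 0, 0]}, {"dp": [-0.1, 3.3, 0], "delta_rot": [0, 0, 0]}, {"dp": [-0.1, 3.3, 0], "delta_rot": [0, 0, 0]}, {"dp": [-0.1, 3.3, 0], "delta_rot": [0, 0, 0]}]}}

```text
time: 18.58
ee_pos: [0.4576, 0.1347, 0.3033]
tcp_rot: [[0.538, 0.843, -0.004], [0.843, -0.538, -0.001], [-0.003, -0.003, -1.0]]
wrist_force: [1.2, -1.1, -1.0]
opening: 0.0455
```

Call:
{"name": "servo_tool", "arguments": {"increments": [{"dp": [0, 3.3, 0], "delta_rot": [0, 0, 0]}, {"dp": [0, 3.3, 0], "delta_rot": [0, 0, 0]}, {"dp": [0, 2.3, 0], "delta_rot": [0, 0, 0]}, {"dp": [0, 2, 0], "delta_rot": [0, 0, 0]}, {"dp": [0, 1, 0], "delta_rot": [0, 0, 0]}, {"dp": [0, 0, 0], "delta_rot": [0, 0, 0]}, {"dp": [0, 0, 0], "delta_rot": [0, 0, 0]}, {"dp": [0, 0, 0], "delta_rot": [0, 0, 0]}, {"dp": [0, 0, 0], "delta_rot": [0, 0, 0]}]}}

```text
time: 19.33
ee_pos: [0.4596, 0.2499, 0.3043]
tcp_rot: [[0.541, 0.841, -0.001], [0.841, -0.541, -0.002], [-0.002, 0.0, -1.0]]
wrist_force: [0.2, 0.1, -1.4]
opening: 0.0458
```

Run:
```python
from h import *
shot("wrist","w9",{"riser_mid_top":.055})
shot("side","d9",{"riser_mid_top":.055})
print(robot.get_state()["ee_pos"])
```

```text
w9 riser_mid_top [323.6 212.5] 0.88 on plane [0.4614 0.2533]
[0.4596 0.2499 0.3043] 19.3333
d9 riser_mid_top [296.5 329.4] 0.62 on plane [0.4596 0.2486]
[0.4596 0.2504 0.3047] 19.4333
[0.4595 0.251  0.3048]
```

View pics/w9.png

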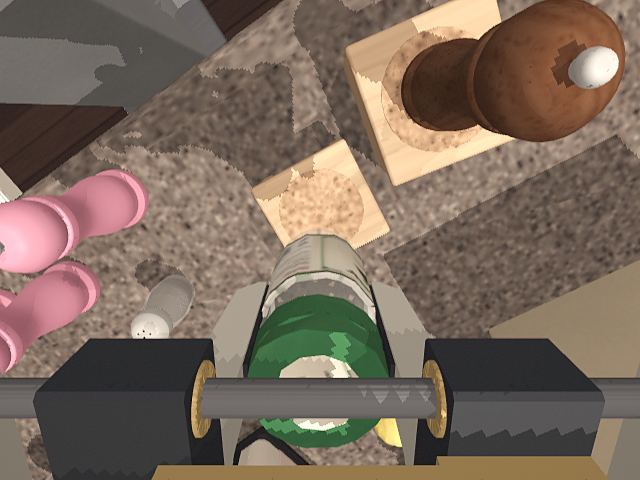

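View pics/d9.png

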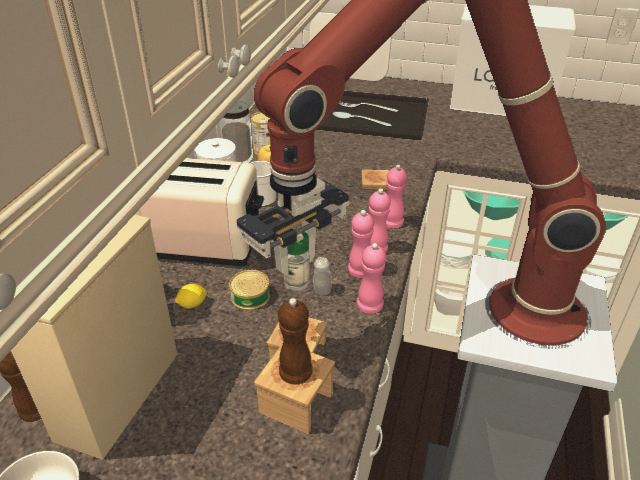

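Run:
```python
from h import *
w=load("w9"); print(plane(*w,(321.5,210),.055),plane(*w,(320.5,209.5),.055))
```

```text
[0.4585 0.253  0.055 ] [0.4577 0.2525 0.055 ]
```

Call:
{"name": "servo_tool", "arguments": {"increments": [{"dp": [0, 0.1, -1], "delta_rot": [0, 0, 0]}, {"dp": [0, 0, -2], "delta_rot": [0, 0, 0]}, {"dp": [0, 0, -2.5], "delta_rot": [0, 0, 0]}, {"dp": [0, 0, -2.5], "delta_rot": [0, 0, 0]}, {"dp": [0, 0, -2], "delta_rot": [0, 0, 0]}, {"dp": [0, 0, -1.2], "delta_rot": [0, 0, 0]}, {"dp": [0, 0, -0.6], "delta_rot": [0, 0, 0]}, {"dp": [0, 0, -0.3], "delta_rot": [0, 0, 0]}, {"dp": [0, 0, 0], "delta_rot": [0, 0, 0]}, {"dp": [0, 0, 0], "delta_rot": [0, 0, 0]}, {"dp": [0, 0, 0], "delta_rot": [0, 0, 0]}]}}

```text
time: 20.45
ee_pos: [0.4597, 0.2532, 0.1846]
tcp_rot: [[0.539, 0.843, 0.002], [0.843, -0.539, 0.001], [0.002, 0.001, -1.0]]
wrist_force: [-0.1, -0.6, -0.5]
opening: 0.0455
```

Call:
{"name": "servo_tool", "arguments": {"increments": [{"dp": [0, 0, -0.1], "delta_rot": [0, 0, 0]}, {"dp": [0, 0, -0.1], "delta_rot": [0, 0, 0]}, {"dp": [0, 0, 0], "delta_rot": [0, 0, 0]}, {"dp": [0, 0, 0], "delta_rot": [0, 0, 0]}]}}

```text
time: 20.78
ee_pos: [0.4593, 0.2529, 0.1819]
tcp_rot: [[0.538, 0.843, 0.0], [0.843, -0.538, 0.0], [0.0, 0.0, -1.0]]
wrist_force: [0.3, 0.1, -1.5]
opening: 0.0454
```

Call:
{"name": "servo_tool", "arguments": {"increments": [{"dp": [0, 0, -0.1], "delta_rot": [0, 0, 0]}, {"dp": [0, 0, 0], "delta_rot": [0, 0, 0]}, {"dp": [0, 0, 0], "delta_rot": [0, 0, 0]}]}}

```text
time: 21.03
ee_pos: [0.4592, 0.2529, 0.1807]
tcp_rot: [[0.538, 0.843, -0.0], [0.843, -0.538, -0.0], [-0.0, -0.0, -1.0]]
wrist_force: [-0.2, 0.0, -0.7]
opening: 0.0455
```

Call:
{"name": "servo_tool", "arguments": {"increments": [{"dp": [0, 0, -0.1], "delta_rot": [0, 0, 0]}, {"dp": [0, 0, 0], "delta_rot": [0, 0, 0]}, {"dp": [0, 0, 0], "delta_rot": [0, 0, 0]}]}}

```text
time: 21.28
ee_pos: [0.4593, 0.253, 0.1798]
tcp_rot: [[0.538, 0.843, 0.0], [0.843, -0.538, 0.0], [0.0, 0.0, -1.0]]
wrist_force: [-0.3, 0.2, -1.1]
opening: 0.0458
```

Call:
{"name": "servo_tool", "arguments": {"increments": [{"dp": [0, 0, -0.1], "delta_rot": [0, 0, 0]}, {"dp": [0, 0, 0], "delta_rot": [0, 0, 0]}, {"dp": [0, 0, 0], "delta_rot": [0, 0, 0]}]}}

```text
time: 21.53
ee_pos: [0.4593, 0.253, 0.1797]
tcp_rot: [[0.538, 0.843, 0.001], [0.843, -0.538, -0.0], [0.0, 0.001, -1.0]]
wrist_force: [-1.0, -0.6, 5.0]
opening: 0.0458
```

Call:
{"name": "servo_tool", "arguments": {"increments": [{"dp": [0, 0, 0], "delta_rot": [0, 0, 0]}, {"dp": [0, 0, 0], "delta_rot": [0, 0, 0]}, {"dp": [0, 0, 0], "delta_rot": [0, 0, 0]}, {"dp": [0, 0, 0], "delta_rot": [0, 0, 0]}, {"dp": [0, 0, 0], "delta_rot": [0, 0, 0]}, {"dp": [0, 0, 0], "delta_rot": [0, 0, 0]}], "fingers": 1}}

```text
time: 22.03
ee_pos: [0.4592, 0.2529, 0.1786]
tcp_rot: [[0.538, 0.843, -0.0], [0.843, -0.538, -0.0], [-0.0, -0.0, -1.0]]
wrist_force: [0.0, -0.2, 0.2]
opening: 0.0811
```

Call:
{"name": "servo_tool", "arguments": {"increments": [{"dp": [0, 0, 0.5], "delta_rot": [0, 0, 0]}, {"dp": [0, 0, 1.5], "delta_rot": [0, 0, 0]}, {"dp": [0, 0, 2.5], "delta_rot": [0, 0, 0]}, {"dp": [0, 0, 3], "delta_rot": [0, 0, 0]}, {"dp": [0, 0, 3], "delta_rot": [0, 0, 0]}, {"dp": [0, 0, 3], "delta_rot": [0, 0, 0]}, {"dp": [0, 0, 2], "delta_rot": [0, 0, 0]}, {"dp": [0, 0, 1], "delta_rot": [0, 0, 0]}, {"dp": [0, 0, 0], "delta_rot": [0, 0, 0]}, {"dp": [0, 0, 0], "delta_rot": [0, 0, 0]}]}}

```text
time: 22.87
ee_pos: [0.459, 0.2525, 0.3433]
tcp_rot: [[0.539, 0.843, -0.0], [0.843, -0.539, -0.001], [-0.001, -0.0, -1.0]]
wrist_force: [-0.6, -0.2, -0.2]
opening: 0.0934
```

Run:
```python
from h import *
shot("wrist","w10",{"spice_jar_mid":.108,"shaker_mid":.045})
s=robot.get_state();print(s["joints"])
```

```text
w10 shaker_mid [173.7 293.3] 0.56 on plane [0.4603 0.0666]
[0.459  0.2525 0.3433] 22.8667
[-0.1027  0.4441 -0.6539  1.7138  0.2985  1.0894  0.1518]
```

View pics/w10.png

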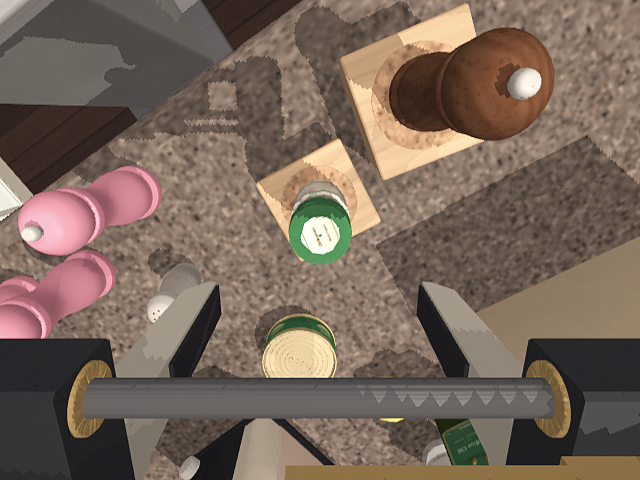

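Call:
{"name": "servo_tool", "arguments": {"increments": [{"dp": [0, -1, 0], "delta_rot": [0, 0, -3]}, {"dp": [0, -2, 0], "delta_rot": [0, 0, -6]}, {"dp": [0, -2, 0], "delta_rot": [0, 0, -7]}, {"dp": [0, -2, 0], "delta_rot": [0, 0, -7]}, {"dp": [0, -2, 0], "delta_rot": [0, 0, -7]}, {"dp": [0, -2, 0], "delta_rot": [0, 0, -7]}, {"dp": [0, -2, 0], "delta_rot": [0, 0, -7]}, {"dp": [0, -2, 0], "delta_rot": [0, 0, -7]}, {"dp": [0, -2, 0], "delta_rot": [0, 0, -7]}, {"dp": [0, -1, 0], "delta_rot": [0, 0, -7]}, {"dp": [0, -0.5, 0], "delta_rot": [0, 0, -7]}, {"dp": [0, -0.4, 0], "delta_rot": [0, 0, -7]}]}}

```text
time: 24.02
ee_pos: [0.4588, 0.0626, 0.3424]
tcp_rot: [[0.927, -0.375, -0.003], [-0.375, -0.927, -0.001], [-0.003, 0.002, -1.0]]
wrist_force: [0.1, -0.0, -0.0]
opening: 0.093
```

Call:
{"name": "servo_tool", "arguments": {"increments": [{"dp": [0, 0, 0], "delta_rot": [0, 0, -7]}, {"dp": [0, 0, 0], "delta_rot": [0, 0, -7]}, {"dp": [0, 0, 0], "delta_rot": [0, 0, -7]}, {"dp": [0, 0, 0], "delta_rot": [0, 0, -7]}, {"dp": [0, 0, 0], "delta_rot": [0, 0, -7]}, {"dp": [0, 0, 0], "delta_rot": [0, 0, -5]}, {"dp": [0, 0, 0], "delta_rot": [0, 0, -1]}, {"dp": [0, 0, 0], "delta_rot": [0, 0, 0]}, {"dp": [0, 0, 0], "delta_rot": [0, 0, 0]}, {"dp": [0, 0, 0], "delta_rot": [0, 0, 0]}]}}

```text
time: 24.85
ee_pos: [0.4591, 0.0639, 0.3434]
tcp_rot: [[0.462, -0.887, -0.001], [-0.887, -0.462, -0.0], [-0.0, 0.001, -1.0]]
wrist_force: [0.2, -0.6, 0.0]
opening: 0.0931
```

Run:
```python
from h import *
shot("wrist","w11",{"shaker_mid":.045,"mill_mid":.085})
s=robot.get_state();print(s["joints"],s["tcp_rot"])
```

```text
w11 shaker_mid [317.8 198. ] 0.74 on plane [0.4609 0.0659]
w11 mill_mid [250.  300.2] 0.84 on plane [0.3491 0.0816]
w11 mill_mid [437.  358.1] 0.79 on plane [ 0.3773 -0.1141]
w11 mill_mid [367.1 307. ] 0.66 on plane [ 0.3949 -0.0225]
w11 mill_mid [330.7  25.2] 0.55 on plane [0.5954 0.1242]
[0.4591 0.0639 0.3434] 24.85
[-0.0663  0.2859 -0.1552  1.8718  0.0521  0.988  -1.3356] [[ 0.4611 -0.8874 -0.0002]
 [-0.8874 -0.4611  0.0001]
 [-0.0002  0.0001 -1.    ]]
```

View pics/w11.png

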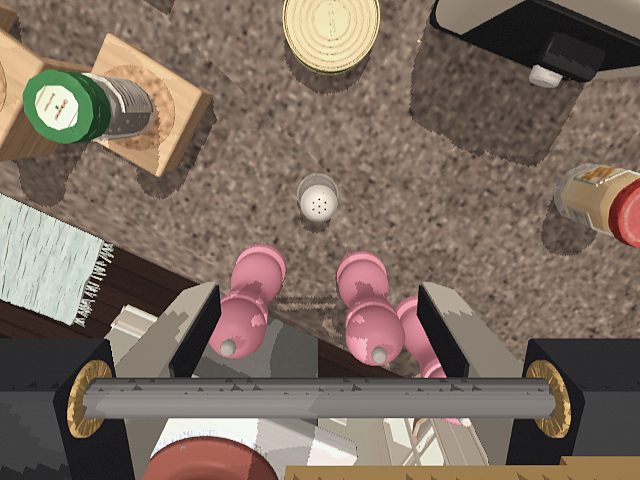

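Run:
```python
from h import *
w11,w2=load("w11"),load("w2")
print(plane(*w11,(319,204),.086),plane(*w2,(144,159.5),.086),tri([ray(*w11,(319,204)),ray(*w2,(144,159.5))]))
im=cv2.imread("pics/w11.png")[160:240,270:370]; cv2.imwrite("pics/sh.png",cv2.resize(im,None,fx=5,fy=5,interpolation=cv2.INTER_CUBIC))
```

```text
[0.4644 0.0664 0.086 ] [0.4661 0.0633 0.086 ] (array([0.4639, 0.0658, 0.0798]), [np.float64(0.7744182923225547), np.float64(0.7744182923224332)])
```

View pics/sh.png

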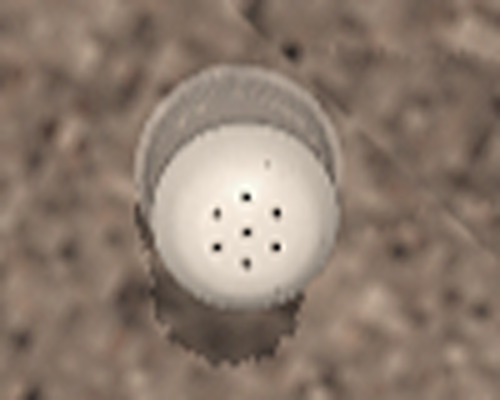

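Run:
```python
from h import *
w=load("w11")
for u,z in(((319.2,206.4),.09),((319.2,203),.075),((317.6,193.4),.03)): print(plane(*w,u,z))
```

```text
[0.4634 0.0657 0.09  ]
[0.4631 0.0655 0.075 ]
[0.4622 0.0668 0.03  ]
```

Call:
{"name": "servo_tool", "arguments": {"increments": [{"dp": [0.4, 0.2, 0], "delta_rot": [0, 0, 0]}, {"dp": [0, 0, -1], "delta_rot": [0, 0, 0]}, {"dp": [0, 0, -3], "delta_rot": [0, 0, 0]}, {"dp": [0, 0, -3.5], "delta_rot": [0, 0, 0]}, {"dp": [0, 0, -3.5], "delta_rot": [0, 0, 0]}, {"dp": [0, 0, -2.5], "delta_rot": [0, 0, 0]}, {"dp": [0, 0, -1.3], "delta_rot": [0, 0, 0]}, {"dp": [0, 0, -0.5], "delta_rot": [0, 0, 0]}, {"dp": [0, 0, 0], "delta_rot": [0, 0, 0]}, {"dp": [0, 0, 0], "delta_rot": [0, 0, 0]}]}}

```text
time: 25.83
ee_pos: [0.464, 0.0661, 0.1913]
tcp_rot: [[0.461, -0.888, 0.001], [-0.888, -0.461, 0.0], [0.0, -0.001, -1.0]]
wrist_force: [0.2, 0.6, 0.1]
opening: 0.0929
```

Run:
```python
from h import *
p,K,T=shot("wrist","w12",{})
M=np.linalg.inv(T)
for P in ([.463,.066,.09],[.463,.066,.075]):
    q=K@(M[:3,:3]@P+M[:3,3]); print(q[:2]/q[2])
```

```text
[0.464  0.0661 0.1913] 25.8333
[318.075  285.4867]
[318.094  273.9946]
```

View pics/w12.png

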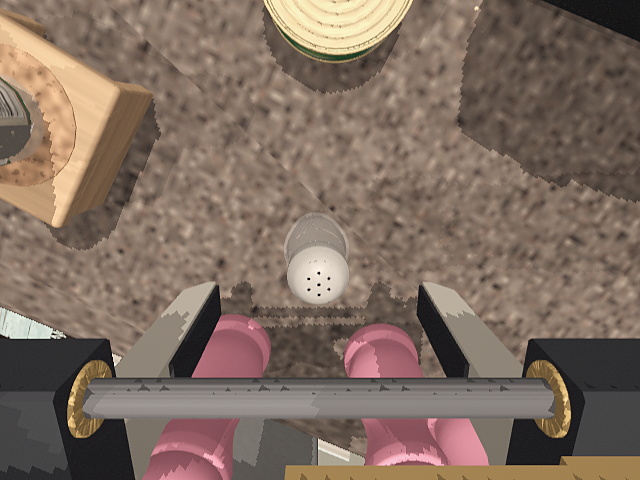

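Call:
{"name": "servo_tool", "arguments": {"increments": [{"dp": [0, 0, -1], "delta_rot": [0, 0, 0]}, {"dp": [0, 0, -2], "delta_rot": [0, 0, 0]}, {"dp": [0, 0, -2], "delta_rot": [0, 0, 0]}, {"dp": [0, 0, -1.6], "delta_rot": [0, 0, 0]}, {"dp": [0, 0, -1], "delta_rot": [0, 0, 0]}, {"dp": [0, 0, -0.5], "delta_rot": [0, 0, 0]}, {"dp": [0, 0, 0], "delta_rot": [0, 0, 0]}, {"dp": [0, 0, 0], "delta_rot": [0, 0, 0]}]}}

```text
time: 26.55
ee_pos: [0.464, 0.066, 0.1106]
tcp_rot: [[0.461, -0.888, 0.002], [-0.888, -0.461, 0.0], [0.0, -0.002, -1.0]]
wrist_force: [-0.0, -0.0, -0.1]
opening: 0.0929
```

Call:
{"name": "servo_tool", "arguments": {"increments": [{"dp": [0, 0, 0], "delta_rot": [0, 0, 0]}, {"dp": [0, 0, 0], "delta_rot": [0, 0, 0]}, {"dp": [0, 0, 0], "delta_rot": [0, 0, 0]}, {"dp": [0, 0, 0], "delta_rot": [0, 0, 0]}, {"dp": [0, 0, 0], "delta_rot": [0, 0, 0]}, {"dp": [0, 0, 0], "delta_rot": [0, 0, 0]}, {"dp": [0, 0, 0], "delta_rot": [0, 0, 0]}, {"dp": [0, 0, 0], "delta_rot": [0, 0, 0]}], "fingers": 0.3, "force": 20}}

```text
time: 27.22
ee_pos: [0.4632, 0.0659, 0.1097]
tcp_rot: [[0.461, -0.888, -0.0], [-0.888, -0.461, 0.0], [-0.0, -0.0, -1.0]]
wrist_force: [-0.8, 0.8, -0.2]
opening: 0.0447
```

Call:
{"name": "servo_tool", "arguments": {"increments": [{"dp": [0, 0, 0.5], "delta_rot": [0, 0, 0]}, {"dp": [0, 0, 1], "delta_rot": [0, 0, 0]}, {"dp": [0, 0, 2], "delta_rot": [0, 0, 0]}, {"dp": [0, 0, 2.5], "delta_rot": [0, 0, 0]}, {"dp": [0, 0, 3], "delta_rot": [0, 0, 0]}, {"dp": [0, 0, 3], "delta_rot": [0, 0, 0]}, {"dp": [0, 0, 3], "delta_rot": [0, 0, 0]}, {"dp": [0, 0, 2.5], "delta_rot": [0, 0, 0]}, {"dp": [0, 0, 1.5], "delta_rot": [0, 0, 0]}, {"dp": [0, 0, 1], "delta_rot": [0, 0, 0]}, {"dp": [0, 0, 0], "delta_rot": [0, 0, 0]}]}}

```text
time: 28.13
ee_pos: [0.4639, 0.066, 0.3121]
tcp_rot: [[0.46, -0.888, 0.005], [-0.888, -0.46, 0.001], [0.002, -0.005, -1.0]]
wrist_force: [-0.0, -0.1, -1.6]
opening: 0.0409
```

Run:
```python
from h import *
shot("wrist","w13",{"shaker_mid":.045}); shot("side","d13",{"shaker_mid":.045}); print(robot.get_state()["opening"],robot.get_state()["wrist_force"])
im=cv2.imread("pics/d13.png")[130:330,230:430]; cv2.imwrite("pics/d13z.png",cv2.resize(im,None,fx=3,fy=3,interpolation=cv2.INTER_CUBIC))
```

```text
w13 shaker_mid [320.6 321.2] 0.74 on plane [0.3624 0.0108]
[0.4639 0.066  0.3121] 28.1333
d13 shaker_mid [325.5 196.8] 0.65 on plane [ 0.534  -0.2292]
[0.4628 0.0658 0.3096] 28.2333
0.0414863445619226 [ 0.1888  0.0765 -0.8174]
```

View pics/w13.png

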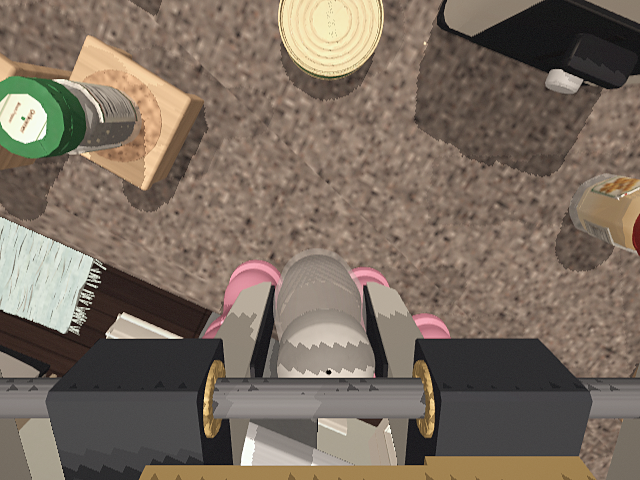

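View pics/d13z.png

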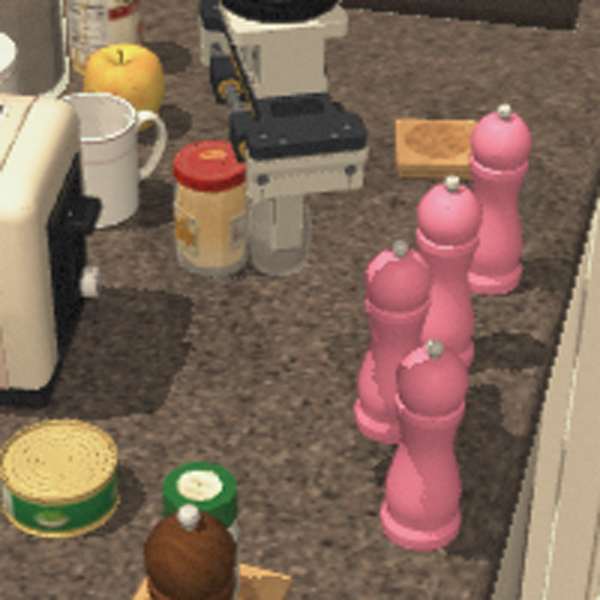

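Call:
{"name": "servo_tool", "arguments": {"increments": [{"dp": [0, 0, 0], "delta_rot": [0, 0, 0]}, {"dp": [0, 0, 0], "delta_rot": [0, 0, 0]}, {"dp": [0, 0, 0], "delta_rot": [0, 0, 0]}], "force": 35}}

```text
time: 28.58
ee_pos: [0.463, 0.0659, 0.3091]
tcp_rot: [[0.461, -0.888, -0.001], [-0.888, -0.461, -0.0], [-0.001, 0.001, -1.0]]
wrist_force: [0.5, -0.1, 0.2]
opening: 0.0406
```

Run:
```python
from h import *
K,T=load("d13");M=np.linalg.inv(T)
# full circle outline bottom row for foot at z
th=np.linspace(0,2*np.pi,60)
for z in (.16,.17,.18,.19,.2,.21):
    P=np.array([[.463+.02*np.cos(t),.066+.02*np.sin(t),z] for t in th]); q=(K@(M[:3,:3]@P.T+M[:3,3:4])); q=q[:2]/q[2]; print(z,q[1].max(),q[0].min(),q[0].max())
im=cv2.imread("pics/d13.png")[190:230,300:350]; cv2.imwrite("pics/d13y.png",cv2.resize(im,None,fx=12,fy=12,interpolation=cv2.INTER_CUBIC))
im=cv2.imread("pics/w13.png")[230:390,240:400]; cv2.imwrite("pics/w13y.png",cv2.resize(im,None,fx=3,fy=3,interpolation=cv2.INTER_CUBIC))
p=camera("side"); cv2.imwrite("pics/d14.png",p["img"]); print(cv2.absdiff(p["img"],cv2.imread("pics/d13.png"))[190:225,310:340].max())
```

```text
0.16 237.98064120555495 311.09275108722926 330.36951417627546
0.17 234.09616866986622 311.06784831890093 330.4386011935808
0.18 230.17315772061235 311.0427014492316 330.5083651525998
0.19 226.21103198087596 311.0173068714574 330.5788160517276
0.2 222.2092035225005 310.99166090740624 330.64996408723425
0.21 218.16707257525877 310.9657598057218 330.721819658185
44
```

View pics/d13y.png

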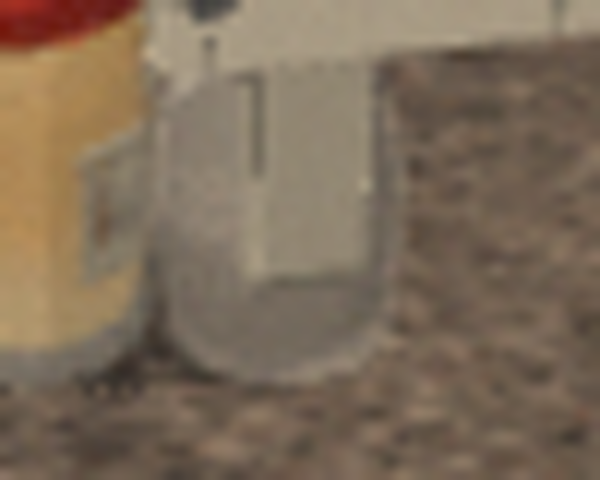

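View pics/w13y.png

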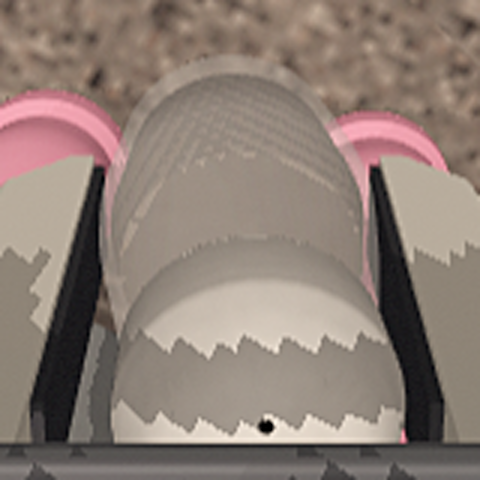

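Run:
```python
from h import *
a=cv2.imread("pics/d14.png")[180:230,295:345]; b=cv2.imread("pics/side0.png")[250:300,300:350]
cv2.imwrite("pics/cmp.png",cv2.resize(cv2.hconcat([a,b]),None,fx=8,fy=8,interpolation=cv2.INTER_CUBIC))
c=cv2.imread("pics/w12.png")[200:310,270:370]; cv2.imwrite("pics/cmp2.png",cv2.resize(c,None,fx=5,fy=5,interpolation=cv2.INTER_CUBIC))
```

```text
(no output)
```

View pics/cmp.png

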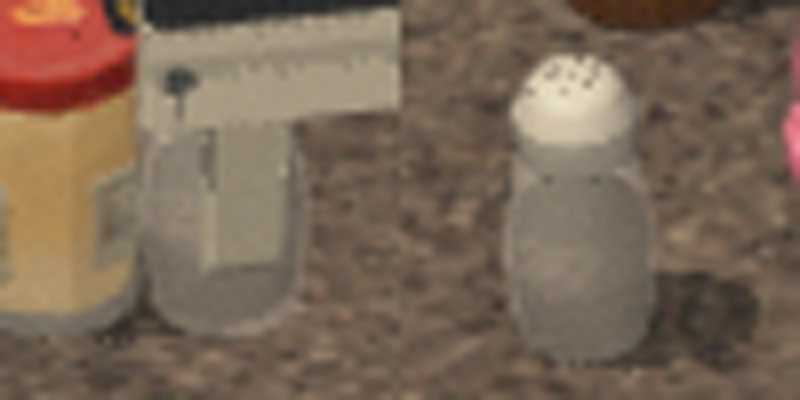

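View pics/cmp2.png

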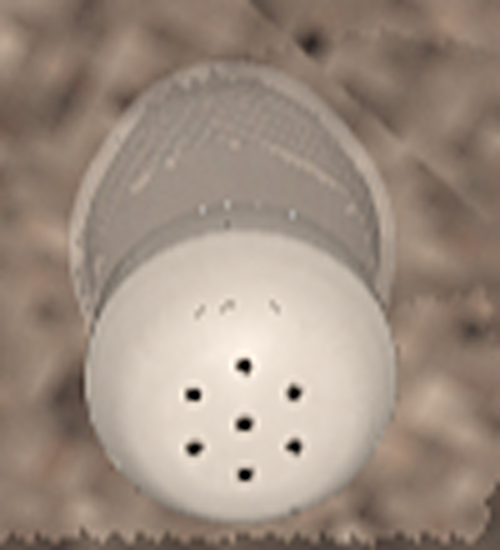

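Call:
{"name": "servo_tool", "arguments": {"increments": [{"dp": [0, 0, -1], "delta_rot": [0, 0, 0]}, {"dp": [0, 0, -2], "delta_rot": [0, 0, 0]}, {"dp": [0, 0, -2.5], "delta_rot": [0, 0, 0]}, {"dp": [0, 0, -3], "delta_rot": [0, 0, 0]}, {"dp": [0, 0, -3], "delta_rot": [0, 0, 0]}, {"dp": [0, 0, -2.5], "delta_rot": [0, 0, 0]}, {"dp": [0, 0, -2], "delta_rot": [0, 0, 0]}, {"dp": [0, 0, -1], "delta_rot": [0, 0, 0]}, {"dp": [0, 0, -0.5], "delta_rot": [0, 0, 0]}, {"dp": [0, 0, -0.3], "delta_rot": [0, 0, 0]}, {"dp": [0, 0, -0.2], "delta_rot": [0, 0, 0]}, {"dp": [0, 0, 0], "delta_rot": [0, 0, 0]}]}}

```text
time: 29.63
ee_pos: [0.4636, 0.066, 0.1301]
tcp_rot: [[0.461, -0.888, 0.001], [-0.888, -0.461, 0.0], [0.0, -0.001, -1.0]]
wrist_force: [-0.1, 0.3, -0.8]
opening: 0.0407
```

Call:
{"name": "servo_tool", "arguments": {"increments": [{"dp": [0, 0, -0.2], "delta_rot": [0, 0, 0]}, {"dp": [0, 0, -0.2], "delta_rot": [0, 0, 0]}, {"dp": [0, 0, 0], "delta_rot": [0, 0, 0]}]}}

```text
time: 29.88
ee_pos: [0.4633, 0.0659, 0.1259]
tcp_rot: [[0.461, -0.888, 0.001], [-0.888, -0.461, 0.0], [0.0, -0.001, -1.0]]
wrist_force: [0.4, -0.7, -0.8]
opening: 0.0409
```

Call:
{"name": "servo_tool", "arguments": {"increments": [{"dp": [0, 0, -0.2], "delta_rot": [0, 0, 0]}, {"dp": [0, 0, -0.2], "delta_rot": [0, 0, 0]}, {"dp": [0, 0, 0], "delta_rot": [0, 0, 0]}]}}

```text
time: 30.13
ee_pos: [0.4631, 0.0659, 0.1215]
tcp_rot: [[0.461, -0.888, -0.0], [-0.888, -0.461, 0.0], [-0.0, 0.0, -1.0]]
wrist_force: [0.7, 0.3, -1.1]
opening: 0.0406
```

Call:
{"name": "servo_tool", "arguments": {"increments": [{"dp": [0, 0, -0.2], "delta_rot": [0, 0, 0]}, {"dp": [0, 0, 0], "delta_rot": [0, 0, 0]}, {"dp": [0, 0, 0], "delta_rot": [0, 0, 0]}]}}

```text
time: 30.38
ee_pos: [0.4632, 0.0659, 0.1196]
tcp_rot: [[0.461, -0.888, -0.0], [-0.888, -0.461, 0.0], [-0.0, 0.0, -1.0]]
wrist_force: [0.4, -0.2, -0.4]
opening: 0.0406
```

Call:
{"name": "servo_tool", "arguments": {"increments": [{"dp": [0, 0, -0.2], "delta_rot": [0, 0, 0]}, {"dp": [0, 0, 0], "delta_rot": [0, 0, 0]}, {"dp": [0, 0, 0], "delta_rot": [0, 0, 0]}]}}

```text
time: 30.63
ee_pos: [0.4632, 0.0659, 0.1177]
tcp_rot: [[0.461, -0.888, -0.0], [-0.888, -0.461, 0.0], [-0.0, 0.0, -1.0]]
wrist_force: [-0.3, -0.5, -1.7]
opening: 0.0407
```

Call:
{"name": "servo_tool", "arguments": {"increments": [{"dp": [0, 0, -0.2], "delta_rot": [0, 0, 0]}, {"dp": [0, 0, 0], "delta_rot": [0, 0, 0]}, {"dp": [0, 0, 0], "delta_rot": [0, 0, 0]}]}}

```text
time: 30.88
ee_pos: [0.4632, 0.0659, 0.1156]
tcp_rot: [[0.461, -0.888, -0.0], [-0.888, -0.461, 0.0], [-0.0, 0.0, -1.0]]
wrist_force: [0.9, 1.2, -1.4]
opening: 0.0406
```

Call:
{"name": "servo_tool", "arguments": {"increments": [{"dp": [0, 0, -0.2], "delta_rot": [0, 0, 0]}, {"dp": [0, 0, 0], "delta_rot": [0, 0, 0]}, {"dp": [0, 0, 0], "delta_rot": [0, 0, 0]}]}}

```text
time: 31.13
ee_pos: [0.4632, 0.0659, 0.1136]
tcp_rot: [[0.461, -0.888, -0.0], [-0.888, -0.461, 0.0], [-0.0, 0.0, -1.0]]
wrist_force: [0.4, -0.1, -1.0]
opening: 0.0407
```

Call:
{"name": "servo_tool", "arguments": {"increments": [{"dp": [0, 0, -0.2], "delta_rot": [0, 0, 0]}, {"dp": [0, 0, 0], "delta_rot": [0, 0, 0]}, {"dp": [0, 0, 0], "delta_rot": [0, 0, 0]}]}}

```text
time: 31.38
ee_pos: [0.4632, 0.0659, 0.1116]
tcp_rot: [[0.461, -0.888, -0.0], [-0.888, -0.461, 0.0], [-0.0, 0.0, -1.0]]
wrist_force: [-0.3, 1.0, -0.9]
opening: 0.0404
```

Call:
{"name": "servo_tool", "arguments": {"increments": [{"dp": [0, 0, -0.2], "delta_rot": [0, 0, 0]}, {"dp": [0, 0, 0], "delta_rot": [0, 0, 0]}, {"dp": [0, 0, 0], "delta_rot": [0, 0, 0]}]}}

```text
time: 31.63
ee_pos: [0.4634, 0.066, 0.1105]
tcp_rot: [[0.461, -0.888, 0.001], [-0.888, -0.461, 0.0], [0.0, -0.001, -1.0]]
wrist_force: [-0.6, -0.8, 6.3]
opening: 0.0409
```

Call:
{"name": "servo_tool", "arguments": {"increments": [{"dp": [0, 0, -0.1], "delta_rot": [0, 0, 0]}, {"dp": [0, 0, 0], "delta_rot": [0, 0, 0]}, {"dp": [0, 0, 0], "delta_rot": [0, 0, 0]}]}}

```text
time: 31.88
ee_pos: [0.4635, 0.0661, 0.1104]
tcp_rot: [[0.461, -0.888, 0.002], [-0.888, -0.461, 0.0], [0.001, -0.001, -1.0]]
wrist_force: [-2.7, 0.3, 13.7]
opening: 0.0407
```

Call:
{"name": "servo_tool", "arguments": {"increments": [{"dp": [0, 0, 0], "delta_rot": [0, 0, 0]}, {"dp": [0, 0, 0], "delta_rot": [0, 0, 0]}, {"dp": [0, 0, 0], "delta_rot": [0, 0, 0]}, {"dp": [0, 0, 0], "delta_rot": [0, 0, 0]}, {"dp": [0, 0, -0.4], "delta_rot": [0, 0, 0]}, {"dp": [0, 0, 0], "delta_rot": [0, 0, 0]}, {"dp": [0, 0, 0], "delta_rot": [0, 0, 0]}], "fingers": 0.62}}

```text
time: 32.47
ee_pos: [0.463, 0.0658, 0.1043]
tcp_rot: [[0.461, -0.888, -0.001], [-0.888, -0.461, -0.0], [-0.0, 0.001, -1.0]]
wrist_force: [-0.2, -0.2, -0.4]
opening: 0.0575
```

Call:
{"name": "servo_tool", "arguments": {"increments": [{"dp": [0, 0, 0], "delta_rot": [0, 0, 0]}, {"dp": [0, 0, 0], "delta_rot": [0, 0, 0]}, {"dp": [0, 0, 0], "delta_rot": [0, 0, 0]}, {"dp": [0, 0, 0], "delta_rot": [0, 0, 0]}, {"dp": [0, 0, 0], "delta_rot": [0, 0, 0]}, {"dp": [0, 0, 0], "delta_rot": [0, 0, 0]}, {"dp": [0, 0, 0], "delta_rot": [0, 0, 0]}, {"dp": [0, 0, 0], "delta_rot": [0, 0, 0]}], "fingers": 0.3, "force": 25}}

```text
time: 33.13
ee_pos: [0.4632, 0.066, 0.1048]
tcp_rot: [[0.461, -0.888, 0.0], [-0.888, -0.461, 0.0], [-0.0, -0.0, -1.0]]
wrist_force: [-1.3, 1.3, 0.2]
opening: 0.0413
```

Call:
{"name": "servo_tool", "arguments": {"increments": [{"dp": [0, 0, 0.3], "delta_rot": [0, 0, 0]}, {"dp": [0, 0, 0.7], "delta_rot": [0, 0, 0]}, {"dp": [0, 0, 0], "delta_rot": [0, 0, 0]}, {"dp": [0, 0, 0], "delta_rot": [0, 0, 0]}]}}

```text
time: 33.47
ee_pos: [0.4636, 0.0658, 0.1153]
tcp_rot: [[0.46, -0.888, 0.001], [-0.888, -0.46, 0.0], [0.0, -0.001, -1.0]]
wrist_force: [0.1, 0.5, -0.9]
opening: 0.0412
```

Call:
{"name": "servo_tool", "arguments": {"increments": [{"dp": [0, 0, 1], "delta_rot": [0, 0, 0]}, {"dp": [0, 0, 2], "delta_rot": [0, 0, 0]}, {"dp": [0, 0, 2.5], "delta_rot": [0, 0, 0]}, {"dp": [0, 0, 3], "delta_rot": [0, 0, 0]}, {"dp": [0, 0, 3], "delta_rot": [0, 0, 0]}, {"dp": [0, 0, 3], "delta_rot": [0, 0, 0]}, {"dp": [0, 0, 2.5], "delta_rot": [0, 0, 0]}, {"dp": [0, 0, 1.5], "delta_rot": [0, 0, 0]}, {"dp": [0, 0, 1], "delta_rot": [0, 0, 0]}, {"dp": [0, 0, 0], "delta_rot": [0, 0, 0]}]}}

```text
time: 34.3
ee_pos: [0.464, 0.066, 0.3119]
tcp_rot: [[0.46, -0.888, 0.005], [-0.888, -0.46, 0.001], [0.002, -0.005, -1.0]]
wrist_force: [0.1, 0.2, -2.5]
opening: 0.0411
```

Call:
{"name": "servo_tool", "arguments": {"increments": [{"dp": [0, -1, 0], "delta_rot": [0, 0, 0]}, {"dp": [0, -2, 0], "delta_rot": [0, 0, 0]}, {"dp": [-0.1, -3, 0], "delta_rot": [0, 0, 0]}, {"dp": [-0.1, -3, 0], "delta_rot": [0, 0, 0]}, {"dp": [-0.1, -3, 0], "delta_rot": [0, 0, 0]}, {"dp": [-0.1, -3, 0], "delta_rot": [0, 0, 0]}, {"dp": [-0.1, -3, 0], "delta_rot": [0, 0, 0]}, {"dp": [-0.2, -3, 0], "delta_rot": [0, 0, 0]}, {"dp": [-0.2, -3, 0], "delta_rot": [0, 0, 0]}, {"dp": [-0.2, -3, 0], "delta_rot": [0, 0, 0]}, {"dp": [-0.2, -3, 0], "delta_rot": [0, 0, 0]}, {"dp": [-0.2, -3, 0], "delta_rot": [0, 0, 0]}]}}

```text
time: 35.3
ee_pos: [0.4466, -0.2661, 0.3081]
tcp_rot: [[0.46, -0.888, -0.003], [-0.888, -0.46, 0.001], [-0.003, 0.002, -1.0]]
wrist_force: [0.5, 0.2, -0.5]
opening: 0.0409
```

Call:
{"name": "servo_tool", "arguments": {"increments": [{"dp": [-0.2, -3, 0], "delta_rot": [0, 0, 0]}, {"dp": [-0.2, -3, 0], "delta_rot": [0, 0, 0]}, {"dp": [-0.1, -3, 0], "delta_rot": [0, 0, 0]}, {"dp": [-0.1, -2.5, 0], "delta_rot": [0, 0, 0]}, {"dp": [0, -1.5, 0], "delta_rot": [0, 0, 0]}, {"dp": [0, -1, 0], "delta_rot": [0, 0, 0]}, {"dp": [0, 0, 0], "delta_rot": [0, 0, 0]}, {"dp": [0, 0, 0], "delta_rot": [0, 0, 0]}, {"dp": [0, 0, 0], "delta_rot": [0, 0, 0]}, {"dp": [0, 0, 0], "delta_rot": [0, 0, 0]}]}}

```text
time: 36.13
ee_pos: [0.4428, -0.4024, 0.3096]
tcp_rot: [[0.463, -0.886, -0.0], [-0.886, -0.463, 0.001], [-0.001, -0.001, -1.0]]
wrist_force: [-0.1, -0.5, -0.8]
opening: 0.041
```

Run:
```python
from h import *
shot("wrist","w15",{"riser_low_top":.02}); shot("side","d15",{"riser_low_top":.02}); shot("scene","s15",{"riser_low_top":.02})
s=robot.get_state();print(s["joints"],s["opening"])
```

```text
w15 riser_low_top [318.8 206.1] 0.95 on plane [ 0.4398 -0.4037]
[ 0.4428 -0.4024  0.3096] 36.1333
d15 riser_low_top [375.9 176.2] 0.71 on plane [ 0.4366 -0.404 ]
[ 0.4427 -0.4028  0.3099] 36.2333
s15 riser_low_top [448.1 302. ] 0.8 on plane [ 0.4392 -0.4013]
[ 0.4425 -0.4034  0.31  ] 36.3333
[ 0.7293  0.527  -0.0418  1.5691  0.0241  1.0458 -0.4104] 0.0408642295341695
```

View pics/w15.png

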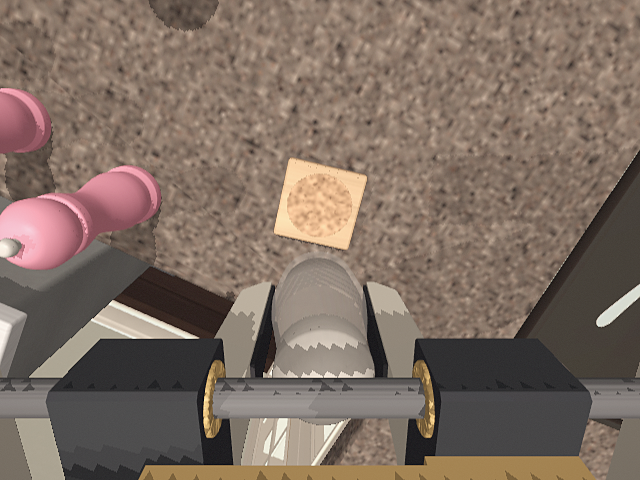

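Run:
```python
from h import *
w=load("w15"); print(plane(*w,(320,204.5),.02))
P=[plane(*w,c,.02)[:2] for c in ((290,158),(367,176),(349,249),(275,234))]; print(np.mean(P,0),[np.linalg.norm(P[i]-P[i-1]) for i in range(4)])
```

```text
[ 0.4417 -0.404   0.02  ]
[ 0.4411 -0.4047] [np.float64(0.07674842434480085), np.float64(0.07504436345333752), np.float64(0.07543619192234352), np.float64(0.07595605514779298)]
```

Call:
{"name": "servo_tool", "arguments": {"increments": [{"dp": [-0.1, 0, -1], "delta_rot": [0, 0, 0]}, {"dp": [0, 0, -2], "delta_rot": [0, 0, 0]}, {"dp": [0, 0, -3], "delta_rot": [0, 0, 0]}, {"dp": [0, 0, -3], "delta_rot": [0, 0, 0]}, {"dp": [0, 0, -3], "delta_rot": [0, 0, 0]}, {"dp": [0, 0, -2.5], "delta_rot": [0, 0, 0]}, {"dp": [0, 0, -1.8], "delta_rot": [0, 0, 0]}, {"dp": [0, 0, -1], "delta_rot": [0, 0, 0]}, {"dp": [0, 0, -0.5], "delta_rot": [0, 0, 0]}, {"dp": [0, 0, -0.3], "delta_rot": [0, 0, 0]}, {"dp": [0, 0, 0], "delta_rot": [0, 0, 0]}, {"dp": [0, 0, 0], "delta_rot": [0, 0, 0]}]}}

```text
time: 37.43
ee_pos: [0.4418, -0.4046, 0.1298]
tcp_rot: [[0.461, -0.888, 0.002], [-0.888, -0.461, -0.001], [0.002, -0.001, -1.0]]
wrist_force: [0.4, 0.6, -1.2]
opening: 0.041
```

Call:
{"name": "servo_tool", "arguments": {"increments": [{"dp": [0, 0, -0.1], "delta_rot": [0, 0, 0]}, {"dp": [0, 0, -0.1], "delta_rot": [0, 0, 0]}, {"dp": [0, 0, 0], "delta_rot": [0, 0, 0]}, {"dp": [0, 0, 0], "delta_rot": [0, 0, 0]}]}}

```text
time: 37.77
ee_pos: [0.4413, -0.4042, 0.1271]
tcp_rot: [[0.461, -0.888, 0.0], [-0.888, -0.461, -0.0], [0.001, -0.0, -1.0]]
wrist_force: [0.2, -0.4, -0.2]
opening: 0.041
```

Call:
{"name": "servo_tool", "arguments": {"increments": [{"dp": [0, 0, -0.1], "delta_rot": [0, 0, 0]}, {"dp": [0, 0, 0], "delta_rot": [0, 0, 0]}, {"dp": [0, 0, 0], "delta_rot": [0, 0, 0]}]}}

```text
time: 38.02
ee_pos: [0.4412, -0.4041, 0.1257]
tcp_rot: [[0.461, -0.888, -0.0], [-0.888, -0.461, 0.0], [-0.0, 0.0, -1.0]]
wrist_force: [-0.4, -0.2, -0.8]
opening: 0.0414
```

Call:
{"name": "servo_tool", "arguments": {"increments": [{"dp": [0, 0, -0.1], "delta_rot": [0, 0, 0]}, {"dp": [0, 0, 0], "delta_rot": [0, 0, 0]}, {"dp": [0, 0, 0], "delta_rot": [0, 0, 0]}]}}

```text
time: 38.27
ee_pos: [0.4413, -0.4042, 0.1249]
tcp_rot: [[0.461, -0.888, 0.0], [-0.888, -0.461, -0.0], [0.0, -0.0, -1.0]]
wrist_force: [-1.0, 0.2, 0.4]
opening: 0.0412
```

Call:
{"name": "servo_tool", "arguments": {"increments": [{"dp": [0, 0, -0.1], "delta_rot": [0, 0, 0]}, {"dp": [0, 0, 0], "delta_rot": [0, 0, 0]}, {"dp": [0, 0, 0], "delta_rot": [0, 0, 0]}]}}

```text
time: 38.52
ee_pos: [0.4414, -0.4042, 0.1248]
tcp_rot: [[0.461, -0.888, 0.0], [-0.888, -0.461, -0.0], [0.0, -0.0, -1.0]]
wrist_force: [-0.6, 1.6, 5.2]
opening: 0.041
```

Contact at the expected height; releasing and lifting away.

Call:
{"name": "servo_tool", "arguments": {"increments": [{"dp": [0, 0, 0], "delta_rot": [0, 0, 0]}, {"dp": [0, 0, 0], "delta_rot": [0, 0, 0]}, {"dp": [0, 0, 0], "delta_rot": [0, 0, 0]}, {"dp": [0, 0, 0], "delta_rot": [0, 0, 0]}, {"dp": [0, 0, 0], "delta_rot": [0, 0, 0]}, {"dp": [0, 0, 0], "delta_rot": [0, 0, 0]}, {"dp": [0, 0, 0], "delta_rot": [0, 0, 0]}, {"dp": [0, 0, 0], "delta_rot": [0, 0, 0]}], "fingers": 1}}

```text
time: 39.18
ee_pos: [0.4412, -0.4041, 0.1237]
tcp_rot: [[0.461, -0.888, -0.0], [-0.888, -0.461, 0.0], [-0.0, -0.0, -1.0]]
wrist_force: [-0.5, -0.0, -0.2]
opening: 0.0901
```

Call:
{"name": "servo_tool", "arguments": {"increments": [{"dp": [0, 0, 0.5], "delta_rot": [0, 0, 0]}, {"dp": [0, 0, 1.5], "delta_rot": [0, 0, 0]}, {"dp": [0, 0, 2.5], "delta_rot": [0, 0, 0]}, {"dp": [0, 0, 3], "delta_rot": [0, 0, 0]}, {"dp": [0, 0, 3], "delta_rot": [0, 0, 0]}, {"dp": [0, 0, 3], "delta_rot": [0, 0, 0]}, {"dp": [0, 0, 3], "delta_rot": [0, 0, 0]}, {"dp": [0, 0, 2], "delta_rot": [0, 0, 0]}, {"dp": [0, 0, 1], "delta_rot": [0, 0, 0]}, {"dp": [0, 0, 0], "delta_rot": [0, 0, 0]}, {"dp": [0, 0, 0], "delta_rot": [0, 0, 0]}, {"dp": [0, 0, 0], "delta_rot": [0, 0, 0]}]}}

```text
time: 40.18
ee_pos: [0.4405, -0.4036, 0.3169]
tcp_rot: [[0.461, -0.888, -0.003], [-0.888, -0.461, 0.003], [-0.004, 0.001, -1.0]]
wrist_force: [0.3, 0.0, -0.2]
opening: 0.0932
```

Run:
```python
from h import *
shot("wrist","w16",{"shaker_mid":.065}); shot("side","d16",{"shaker_mid":.065,"spice_jar_mid":.108,"mill_mid":.175}); shot("scene","s16",{"shaker_mid":.065,"spice_jar_mid":.108,"mill_mid":.175,"honey_mid":.05,"tin_mid":.02})
```

```text
w16 shaker_mid [323.3 209.5] 0.63 on plane [ 0.4438 -0.4055]
[ 0.4405 -0.4036  0.3169] 40.1833
d16 shaker_mid [377.8 159.8] 0.86 on plane [ 0.4368 -0.4173]
d16 spice_jar_mid [296.1 314. ] 0.56 on plane [0.4559 0.2591]
d16 mill_mid [373.8 275.5] 0.95 on plane [0.3259 0.1863]
d16 mill_mid [296.6 333.4] 0.9 on plane [0.4192 0.3666]
d16 mill_mid [359.  243.7] 0.88 on plane [0.3742 0.1005]
d16 mill_mid [393.6 195.5] 0.82 on plane [ 0.34   -0.0889]
d16 mill_mid [378.9 220.2] 0.69 on plane [0.3523 0.0114]
[ 0.4407 -0.4036  0.3168] 40.2833
s16 shaker_mid [455.6 293.8] 0.87 on plane [ 0.4457 -0.4116]
s16 spice_jar_mid [230.4 209.2] 0.8 on plane [0.4615 0.2639]
s16 mill_mid [187.  194.1] 0.84 on plane [0.4258 0.3707]
s16 mill_mid [342.6 278.3] 0.8 on plane [ 0.3259 -0.1259]
s16 mill_mid [382.9 294.2] 0.59 on plane [ 0.3187 -0.2345]
s16 honey_mid [394.3 231.5] 0.72 on plane [ 0.5922 -0.1979]
s16 honey_mid [295.4 201.9] 0.28 on plane [0.5907 0.1155]
s16 tin_mid [294.5 203.9] 0.87 on plane [0.6027 0.1247]
[ 0.4411 -0.404   0.3179] 40.4833
```

View pics/w16.png

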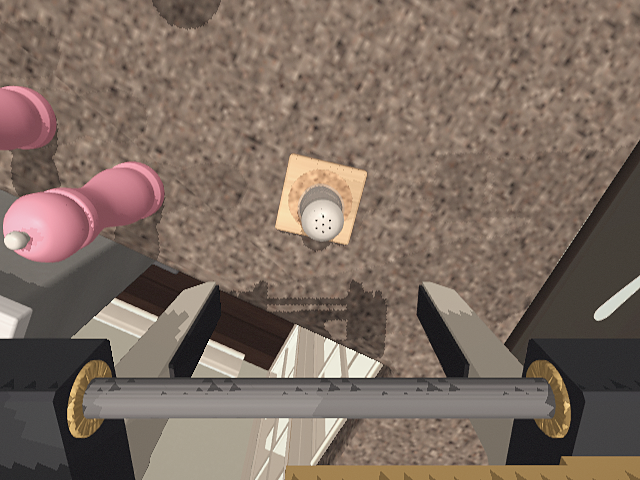

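View pics/d16.png

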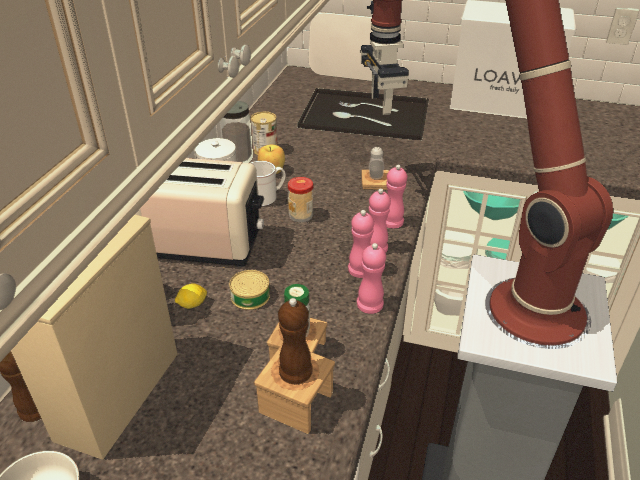

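View pics/s16.png

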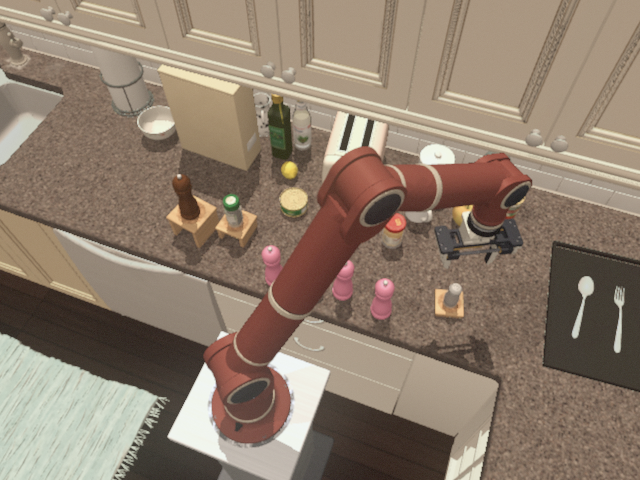

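Run:
```python
from h import *
print("jar lid",plane(*load("w10"),(320.5,234.5),.161))
print("jar cork in w10 (ellipse c ~319,200)",plane(*load("w10"),(319.5,205),.055))
print("mill knob",plane(*load("w6"),(323.5,269),.257),plane(*load("w10"),(525,83),.257))
print("shaker top",plane(*load("w16"),(322.5,222),.109),"cork",plane(*load("w16"),(321,200.5),.02))
for t,c in(("s16",(188,202)),("s16",(237,215)),("s16",(449,298))):
    im=cv2.imread(f"pics/{t}.png")[c[1]-36:c[1]+36,c[0]-32:c[0]+32]; cv2.imwrite(f"pics/e{c[0]}.png",cv2.resize(im,(256,288),interpolation=cv2.INTER_CUBIC))
cv2.imwrite("pics/e.png",cv2.hconcat([cv2.imread(f"pics/e{c}.png") for c in(188,237,449)]))
```

```text
jar lid [0.4585 0.2542 0.161 ]
jar cork in w10 (ellipse c ~319,200) [0.461 0.252 0.055]
mill knob [0.4239 0.3743 0.257 ] [0.4233 0.374  0.257 ]
shaker top [ 0.4441 -0.4042  0.109 ] cork [ 0.4413 -0.4046  0.02  ]
```

View pics/e.png

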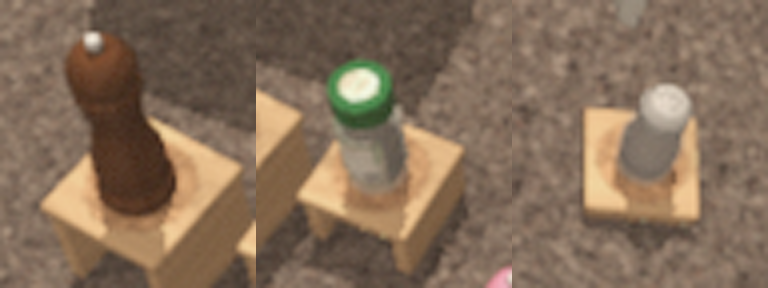

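All three stand upright and centred to within about 3 mm. The gripper is clear, so I am handing in.

Run:
```python
from h import *
print(robot.hand_in(), robot.get_state()["time"])
```

```text
the job is handed in; nothing more can be done
the job is handed in; nothing more can be done
```

The pepper mill is on the highest riser, the spice jar on the middle one and the salt shaker on the lowest. I handed the job in at about 40 s of the 83 s allowed; the hand-in reports no verdict.

- **Position:** by the last wrist views, each axis is within about 3 mm of its cork centre. The limit is 15 mm.
- **Standing:** all three look upright. The contact heights matched the risers (90, 55 and 20 mm) to within 1–2 mm.
- **Left alone:** the honey jar and the tin look undisturbed. The network puts them within about 11 mm of where it first saw them, which is within its own scatter. I did not touch the pink look-alikes.
- **Gripper:** it was open and about 12 cm above the shaker when I handed in.

**What went wrong or disagreed:**
- I first lifted the shaker before the fingers had fully closed. The opening fell from 44.7 to 41 mm and the shaker leaned slightly. I set it back down, gripped it again lower and then placed it.
- In the final check, the network's positions from the scene and side views were up to 13 mm off my own measurements. The scene view put the jar 11 mm out and the side view put the shaker 13 mm out. I relied on my wrist-camera measurements and the release poses, which agreed with each other.

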